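# Weigh the coffee tubes on the beam scale

### The job

Weigh the delivered coffee tubes: lay every tube on the counter level in the notches of the scale's blue cradle, one to a place, then slide the brass poise along the beam until the red needle comes to rest on its own on the green centre band, and let it stand there for about two seconds. After the weighing move every tube to the wooden rack, level in its notches, and slide the poise back to its zero stop at the pivot end. Leave the cups, bottles and other things alone.

Things in the scene. Friction and masses are not known exactly. Their poses are not given: they have to be found in the camera images.
- tube_red: sealed cardboard coffee tube with red square end caps, lying down; may be absent. 34 mm diameter body, 150 mm long over the caps, caps 44 x 44 x 14 mm, about 0.2 kg (filling varies from tube to tube). Origin at its very centre (22 mm above the counter when lying on it), x along its length.
- tube_green: sealed cardboard coffee tube with green square end caps, lying down; may be absent. 34 mm diameter body, 150 mm long over the caps, caps 44 x 44 x 14 mm, about 0.2 kg (filling varies from tube to tube). Origin at its very centre (22 mm above the counter when lying on it), x along its length.
- tube_yellow: sealed cardboard coffee tube with yellow square end caps, lying down; may be absent. 34 mm diameter body, 150 mm long over the caps, caps 44 x 44 x 14 mm, about 0.2 kg (filling varies from tube to tube). Origin at its very centre (22 mm above the counter when lying on it), x along its length.
- scale_slot0 (a point): place 0 of the three on the scale's blue cradle (-x side of the scale): where the centre of a tube lies when it rests in the V notches (36 mm above the cradle's steel plate). y along the seated tube, x towards the next place (places are 70 mm apart), z up. It tilts with the beam by up to 0.08 rad, and sinks or rises by up to 10 mm. Notches as on the rack, 80 mm apart along y.
- scale_slot1 (a point): place 1 of the three on the scale's blue cradle (the middle one): where the centre of a tube lies when it rests in the V notches (36 mm above the cradle's steel plate). y along the seated tube, x towards the next place (places are 70 mm apart), z up. It tilts with the beam by up to 0.08 rad, and sinks or rises by up to 10 mm. Notches as on the rack, 80 mm apart along y.
- scale_slot2 (a point): place 2 of the three on the scale's blue cradle (+x side of the scale): where the centre of a tube lies when it rests in the V notches (36 mm above the cradle's steel plate). y along the seated tube, x towards the next place (places are 70 mm apart), z up. It tilts with the beam by up to 0.08 rad, and sinks or rises by up to 10 mm. Notches as on the rack, 80 mm apart along y.
- rack_slot0 (a point): place 0 of the three on the wooden counter rack: where the centre of a tube lies when it rests in the V notches (48 mm above the counter). x along the seated tube, y towards the next place (70 mm apart), z up. Two V notches per place, 80 mm apart along x and 12 mm wide: the fingers fit between them at the tube's middle.
- rack_slot1 (a point): place 1 of the three on the wooden counter rack: where the centre of a tube lies when it rests in the V notches (48 mm above the counter). x along the seated tube, y towards the next place (70 mm apart), z up. Two V notches per place, 80 mm apart along x and 12 mm wide: the fingers fit between them at the tube's middle.
- rack_slot2 (a point): place 2 of the three on the wooden counter rack: where the centre of a tube lies when it rests in the V notches (48 mm above the counter). x along the seated tube, y towards the next place (70 mm apart), z up. Two V notches per place, 80 mm apart along x and 12 mm wide: the fingers fit between them at the tube's middle.
- scale: white counter beam scale, fixed. Origin on the counter under the beam's pivot; the cradle (centre 120 mm away; tubes on it lie along the beam's line, all at the same lever) lies on its +y side, the notched steel beam runs 280 mm to its -y side, 105 mm up. A red needle rises from the pivot to 221 mm before (+x side of) a white dial with a green centre band.
- rack: wooden rack on the counter with three places, 100 x 226 mm, fixed. Origin under its centre; seated tubes lie along its x.
- beam (a joint): tilt of the beam (rad), 0 when the needle is centred on the green band. Positive: the load is too heavy, the cradle sinks and the needle leans to the cradle's side (+y of the scale). Stops at +-0.08; between the stops about 0.004 rad per mm of poise, sprung to settle within 1.5 s once nothing touches it.
- poise (a joint): place of the poise along the beam (m): 0 at its zero stop nearest the pivot, growing outwards (to -y of the scale) to 0.17. Stays where it is left (1.5 N of friction). With the cradle empty the beam balances at about 0; each kg of load needs about 0.2 m (2 to 3 tubes: 0.06 to 0.16 m).
- poise_grip (a point): centre of the brass poise, a block 30 mm (scale x) by 40 mm (along the beam) by 50 mm high that slides on the beam; grip it across scale x. Axes as the beam's: y along the beam towards the cradle, tilting with the beam.
- needle_tip (a point): tip of the red needle, 116 mm above the pivot.
- dial_mark (a point): where the needle's tip stands when it is centred on the green band.
- paper_cup: paper cup, 72 mm wide, 90 mm high (leave alone); origin at its underside
- syrup: amber syrup bottle, 60 mm wide, 170 mm high (leave alone); origin at its underside
- cookie_jar: glass jar, 72 mm wide, 90 mm high (leave alone); origin at its underside
- tamper: coffee tamper, 56 mm wide, 90 mm high (leave alone); origin at its underside
- pitcher: steel milk jug, 84 mm wide, 95 mm high (leave alone); origin at its underside
- espresso_cup: white espresso cup, 64 mm wide, 55 mm high (leave alone); origin at its underside
- spoon: spoon lying on the counter (leave alone); origin at its underside, middle
Not all that is in view belongs to the job. What is shaped like the tube_yellow but purple is not meant.

How it is judged:
By the outcome, as a careful person would: the job done as asked, in the order asked, and still so for the second after the job is handed in, with the robot touching nothing.
Of tube_red, tube_green, tube_yellow only 2 to 3 are there at a start; the rules pass over those that are not, and their reading is None.
At some moment in a run one of tube_red, tube_green, tube_yellow may be knocked a few centimetres aside while the robot is not near it.
Once in a run the grip may slacken for a moment while it holds something.
It also fails if it takes over 210 s, if anything falls off the work surface, if the arm or the gripper's body presses on something with over 40 N, if the wrist force passes 120 N, or if a joint passes its speed limit or range.

### The arm

A 6-joint arm with a two-finger parallel gripper is mounted at the origin on the work surface. World frame = base frame: x ahead of the robot, y to its left, z up, the work surface at z = 0. Lengths are in m, angles in degrees, forces in N, time in s.
With the tool pointing down it reaches from about 0.4 to 0.825 m from the base axis. Payload 7 kg.
Tool frame: the origin (TCP) lies between the finger pads; the fingertips stand 19 mm ahead of it and the grasp point (between the pads) is the TCP; z points along the fingers, y is the line along which they close (so a half turn about z gives the same grasp; the last joint's range is limited). The gripper opens to 88 mm and grips with 3 to 60 N. Pads are 19 mm wide; open, the fingers measure 130 mm over their backs; the gripper's body (78 mm by 193 mm) begins 47 mm behind the grasp point.
Start: joints at [-56.488, 20.546, 0.682, 0, -70.136, -16.507], TCP at [0.197, -0.645, 0.246] pointing down, gripper open.
Joint ranges: [-176.03, 176.03], [-82.01, 121.73], [-58.28, 71.71], [-173.87, 95.51], [-174.79, -0.11], [-173.66, 173.66]. Speed limits (degrees/s): [136.94, 136.94, 172.46, 180, 180, 180].

### API

Orientations are given as [roll, pitch, yaw] about the fixed x, y, z axes, in that order (R = Rz(yaw) Ry(pitch) Rx(roll)).
In Python, from plant import r gives the robot as it stands. The module is installed in compiled form; this text tells all that it offers.
- The arm moves only by the shell command python3 -m pendant 'ROWS' [OPENING] [FORCE]. ROWS is JSON, a list of rows, each a list of 6 numbers: the shift along the tool's x, y, z in mm, then the turn, a rotation vector about the tool's x, y, z in rad. In form: [[tx, ty, tz, wx, wy, wz], ...]. A call has 1 to 20 rows; each row is the pose to reach, as a shift and turn from the pose commanded when the call began, along the tool's axes at that moment; what a row does not reach only later rows make up. A row lasts 1/8 s, in which the tool goes at most 62.5 mm and 10.7 degrees, less where a joint would pass 70% of its speed; a pose out of reach is approached as far as the arm can. A call with a gripper value outside its range is refused whole. OPENING is the finger opening in mm, from 0 to 87.6, set as the call begins (- or left out, the last holds). The fingers move at their own pace and stop on an object; FORCE is the grip in N (left out, the last holds). Time passes only in rows, so rows that repeat a pose let the fingers close. It gives the time, the measured TCP pose, the force, the opening and the grip force at its end, in the units of the state.
- r.get_state(): the state, without advancing time (a new reading comes with each control period).
- r.capture(name): name is "scene" or "side" or "wrist"; returns the picture (420x560x3 uint8, red, green, blue); there is no depth.
- r.camera_params(name): a dict with "mtx" (3x3 intrinsics, pixels), "rvec" (rotation vector, rad) and "tvec" (3), from world to camera coordinates, as OpenCV has them; the wrist camera has in their place "mount" (4x4, takes a point from camera to tool coordinates, whose origin is the TCP and whose axes are the flange's). Camera axes: x right, y down, z forward; pixel columns grow to the right and rows downward; lengths in m; the calibration is good to about 2 mm. A picture is of the moment at which its call begins: read the wrist's pose just before it. camera_params takes no time and is no camera call.
- r.close_job(): hands the job in; it is judged then, once.
The state is a dict: "time_s": time; "joints": joint angles; "qd": joint speeds; "joint_torque": joint torques, N m; "tcp_pos": TCP position; "eef_rot": TCP orientation; "contact_force": force on the tool from outside, world axes, zero at the start; "moment": the same for the moment, N m; "gripper_width": finger opening in m; "gripper_force": force on a finger pad.
Only numpy, scipy, OpenCV 4.12 (cv2) and the standard library are available. Lean on these libraries where they do the work, as an engineer would, in place of code of your own. Each camera call takes 0.05 s, during which the arm holds its last target. There are 200 camera calls.

## Working session

There is one attempt and no reset: what is moved stays moved. The work goes in short steps, Python scripts to look and compute and a shell command to move; the robot and the scene stay as the last step left them, time stands still between calls to the robot, and variables do not carry over. Pictures are saved under pics/ and viewed, at most 14 in all, crops included, and the job is handed in when it is done.

```bash
mkdir -p pics
python3 - <<'E'
from plant import r
import cv2,numpy as np
s=r.get_state();print(s)
for n in ["scene","side","wrist"]:
    cv2.imwrite(f"pics/{n}0.png",r.capture(n)[:,:,::-1]); p=r.camera_params(n)
    print(n,p)
    if 'rvec' in p:
        R=cv2.Rodrigues(np.array(p['rvec']))[0];print(-R.T@np.array(p['tvec']).ravel())
E
```

```text
{'time_s': 0.0, 'joints': array([-5.64894361e+01,  2.05922240e+01,  6.33383140e-01, -2.12205372e-02,
       -7.01358358e+01, -1.65080309e+01]), 'qd': array([ 0.02344086, -0.02541968,  0.03106643,  0.1493944 ,  0.01114544,
        0.08292408]), 'joint_torque': array([ 1.10818610e-04, -5.82724214e+01,  2.93062305e+01,  6.99745148e+00,
        7.05741797e-03, -1.54878280e-04]), 'tcp_pos': array([ 0.19723774, -0.64505449,  0.24460733]), 'eef_rot': array([ 1.79903557e+02, -7.77886154e-03, -1.63004687e+02]), 'contact_force': array([ 0.98661664,  0.10486868, -0.49753083]), 'moment': array([-0.00616124,  0.01839161, -0.00979496]), 'gripper_force': 0.0, 'gripper_width': 0.08756746563554886}
scene {'mtx': array([[523.35671976,   0.        , 282.95645989],
       [  0.        , 523.35671976, 215.18300842],
       [  0.        ,   0.        ,   1.        ]]), 'rvec': array([ 1.76424046,  2.0528903 , -0.61868332]), 'tvec': array([ 0.14342763, -0.32018732,  1.75619954])}
[1.2317742  0.05900363 1.29868361]
side {'mtx': array([[505.99920348,   0.        , 284.32167914],
       [  0.        , 505.99920348, 214.82854124],
       [  0.        ,   0.        ,   1.        ]]), 'rvec': array([ 2.34139231, -0.84778591,  0.28208307]), 'tvec': array([-0.41810913,  0.30827816,  1.58232706])}
[-0.14061694 -0.85080405  1.42476979]
wrist {'mtx': array([[307.79323058,   0.        , 276.94369058],
       [  0.        , 307.79323058, 207.10308028],
       [  0.        ,   0.        ,   1.        ]]), 'mount': array([[ 5.21187718e-04, -9.61638633e-01, -2.74318916e-01,
         7.46917155e-02],
       [ 9.99999850e-01,  5.47602316e-04, -1.97139237e-05,
        -5.43922186e-05],
       [ 1.69175344e-04, -2.74318864e-01,  9.61638774e-01,
        -1.40418164e-01],
       [ 0.00000000e+00,  0.00000000e+00,  0.00000000e+00,
         1.00000000e+00]])}
```

View pics/scene0.png

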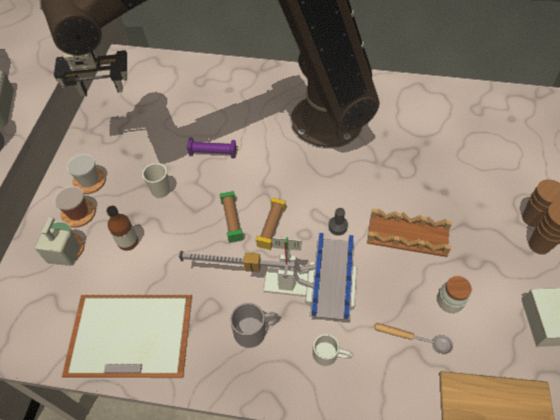

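View pics/side0.png

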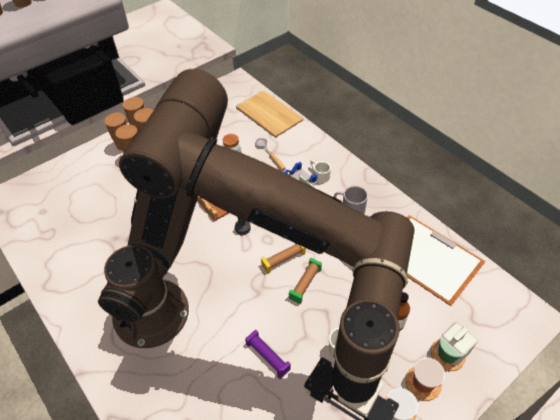

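Two tubes (green about (232,217), yellow about (271,223)) lie by the scale; no red one is visible, and the purple one at (212,148) is a decoy. The poise is at (252,262), the cradle at (333,277) and the rack at (409,232).

```bash
cat > h.py <<'E'
from plant import r
import cv2,numpy as np
from scipy.spatial.transform import Rotation as Ro
def cam(n,s=None):
    p=r.camera_params(n);K=p['mtx']
    if n=='wrist':
        s=s or r.get_state()
        T=np.eye(4);T[:3,:3]=Ro.from_euler('xyz',s['eef_rot'],degrees=True).as_matrix();T[:3,3]=s['tcp_pos']
        M=T@p['mount'];return K,M[:3,:3],M[:3,3]
    R=cv2.Rodrigues(np.array(p['rvec'],float))[0];t=np.array(p['tvec']).ravel()
    return K,R.T,-R.T@t
def ray(c,uv):
    d=c[1]@np.linalg.inv(c[0])@np.array([uv[0],uv[1],1.]);return c[2],d/np.linalg.norm(d)
def onz(c,uv,z):
    o,d=ray(c,uv);return o+d*(z-o[2])/d[2]
def proj(c,P):
    q=c[0]@(c[1].T@(np.array(P,float)-c[2]));return q[:2]/q[2]
def tri(rs):
    A=sum(np.eye(3)-np.outer(d,d) for o,d in rs);b=sum((np.eye(3)-np.outer(d,d))@o for o,d in rs);return np.linalg.solve(A,b)
def snap(n,f):
    s=r.get_state();c=cam(n,s);im=r.capture(n);cv2.imwrite('pics/'+f,im[:,:,::-1]);return c,im
HUE={'red':(0,8),'green':(45,85),'yellow':(22,32),'blue':(105,130),'purple':(130,155),'orange':(8,20)}
def blobs(im,col,amin=15,smin=130,vmin=50):
    h=cv2.cvtColor(im,cv2.COLOR_RGB2HSV);a,b=HUE[col]
    m=cv2.inRange(h,(a,smin,vmin),(b,255,255))
    n,l,st,ce=cv2.connectedComponentsWithStats(m)
    return [(st[i,4],ce[i].round(1),st[i,:4]) for i in range(1,n) if st[i,4]>=amin],m
def shift(P,yaw=None,s=None):
    """tool-axes row (mm, rad) from present pose to world P with tool down, given yaw deg"""
    s=s or r.get_state();R=Ro.from_euler('xyz',s['eef_rot'],degrees=True)
    G=Ro.from_euler('xyz',[180,0,yaw if yaw is not None else s['eef_rot'][2]],degrees=True)
    return (R.inv().apply(np.array(P)-s['tcp_pos'])*1000).round(1),(R.inv()*G).as_rotvec().round(3)
E
python3 - <<'E'
from h import *
c=cam('scene');im=cv2.imread('pics/scene0.png')[:,:,::-1]
for col in HUE:
    for a,ce,st in blobs(im,col)[0]: print(col,a,ce,st,onz(c,ce,.022).round(3))
for n,uv,z in [('purple',(212,148),.02),('poise',(252,262),.12),('pivot',(287,265),.105),('cradle',(333,277),.09),('rack',(409,232),.04),('dialtop',(287,243),.22)]: print(n,onz(c,uv,z).round(3))
cv2.imwrite('pics/crop0.png',cv2.resize(cv2.imread('pics/scene0.png')[190:330,170:460],None,fx=2.7,fy=2.7,interpolation=cv2.INTER_CUBIC))
E
```

```text
green 33 [226.7 194.1] [221 192  13   5] [ 0.363 -0.259  0.022]
green 45 [234.4 232.4] [228 230  14   6] [ 0.491 -0.209  0.022]
yellow 51 [278.2 201.3] [271 198  14  10] [ 0.366 -0.102  0.022]
yellow 117 [263.5 241.9] [256 237  16  12] [ 0.51  -0.121  0.022]
blue 125 [319.  254.4] [316 233   7  42] [0.526 0.038 0.022]
blue 133 [349.7 255.9] [347 236   6  41] [0.518 0.122 0.022]
blue 79 [315.9 287. ] [314 276   5  23] [0.626 0.041 0.022]
blue 78 [347.7 289.5] [346 278   5  23] [0.621 0.126 0.022]
blue 38 [314.  306.3] [312 301   5  12] [0.681 0.043 0.022]
blue 34 [346.6 309.9] [345 305   4  10] [0.679 0.128 0.022]
purple 217 [209.5 145.7] [188 139  47  12] [ 0.186 -0.353  0.022]
orange 19 [108.1  59.9] [102  59  13   3] [-0.158 -0.811  0.022]
orange 184 [ 91.2 184.5] [ 73 171  32  22] [ 0.388 -0.675  0.022]
orange 672 [551.2 199.8] [537 180  23  52] [0.243 0.693 0.022]
orange 189 [230.  213.9] [224 197  14  33] [ 0.431 -0.234  0.022]
orange 414 [ 78.  215.8] [ 61 200  34  27] [ 0.503 -0.673  0.022]
orange 236 [271.1 220.5] [261 203  22  36] [ 0.436 -0.112  0.022]
orange 324 [118.2 224
[... 153 characters left out ...]
.363 0.327 0.022]
orange 45 [549.8 231.4] [540 222  20  16] [0.356 0.676 0.022]
orange 56 [ 79.2 244.5] [ 74 234   9  22] [ 0.595 -0.634  0.022]
orange 26 [552.8 240. ] [547 238  13   4] [0.384 0.681 0.022]
orange 225 [251.4 261. ] [244 253  16  18] [ 0.574 -0.144  0.022]
orange 436 [458.4 287.6] [447 276  24  24] [0.571 0.416 0.022]
orange 1155 [129.1 344.1] [ 63 295 128  82] [ 0.852 -0.405  0.022]
orange 125 [393.7 330.9] [376 324  36  14] [0.718 0.251 0.022]
orange 4507 [494.1 398.5] [441 372 113  48] [0.85  0.491 0.022]
purple [ 0.192 -0.344  0.02 ]
poise [ 0.627 -0.126  0.12 ]
pivot [ 0.615 -0.038  0.105]
cradle [0.624 0.082 0.09 ]
rack [0.428 0.279 0.04 ]
dialtop [ 0.616 -0.038  0.22 ]
```

View pics/crop0.png

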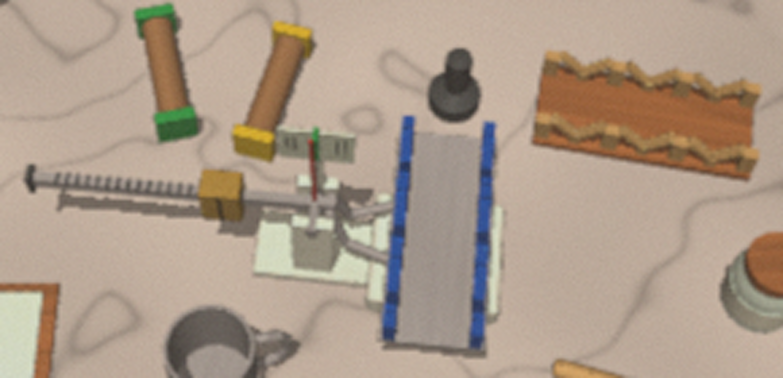

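Run:
```python
from h import *
print(shift([0.50,-0.05,0.40],-90))
```

```text
(array([-463.5,  480.9, -154.6]), array([ 1.000e-03,  1.000e-03, -1.274e+00]))
```

```bash
python3 -m pendant '[[-464,481,-155,0,0,-1.274],[-464,481,-155,0,0,-1.274],[-464,481,-155,0,0,-1.274],[-464,481,-155,0,0,-1.274],[-464,481,-155,0,0,-1.274],[-464,481,-155,0,0,-1.274],[-464,481,-155,0,0,-1.274],[-464,481,-155,0,0,-1.274],[-464,481,-155,0,0,-1.274],[-464,481,-155,0,0,-1.274],[-464,481,-155,0,0,-1.274],[-464,481,-155,0,0,-1.274],[-464,481,-155,0,0,-1.274],[-464,481,-155,0,0,-1.274],[-464,481,-155,0,0,-1.274],[-464,481,-155,0,0,-1.274],[-464,481,-155,0,0,-1.274]]'
python3 - <<'E'
from h import *
snap('wrist','w1.png');snap('scene','s1.png')
E
```

```text
time_s: 2.28
tcp_pos: [0.5003, -0.0502, 0.4006]
eef_rot: [-180.0, 0.0, -90.0]
contact_force: [-0.4, 0.1, -0.5]
gripper_width: 0.0881
gripper_force: 0.0
```

View pics/w1.png

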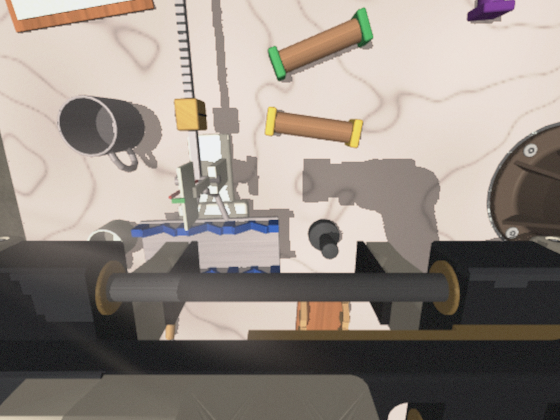

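The wrist picture shows green tube at (320,45), yellow at (314,126), poise at (190,114) and the cradle partly at (240,250). Another view further left for cradle and rack.

```bash
python3 -m pendant '[[-280,0,0,0,0,0],[-280,0,0,0,0,0],[-280,0,0,0,0,0],[-280,0,0,0,0,0],[-280,0,0,0,0,0],[-280,0,0,0,0,0],[-280,0,0,0,0,0]]'
python3 - <<'E'
from h import *
c,im=snap('wrist','w2.png')
for a,ce,st in blobs(im,'blue')[0]: print(a,ce,st,onz(c,ce,.08).round(3))
c2,im=cam('scene'),cv2.imread('pics/s1.png')[:,:,::-1]
s=dict(tcp_pos=np.array([.5003,-.0502,.4006]),eef_rot=np.array([180,0,-90.]))
cw,iw=cam('wrist',s),cv2.imread('pics/w1.png')[:,:,::-1]
for col in ['green','yellow','orange','red']:
    print(col)
    for a,ce,st in blobs(iw,col,60)[0]: print(' w',a,ce,st,onz(cw,ce,.03).round(3))
    for a,ce,st in blobs(im*0+im,col,25)[0]: pass
    for a,ce,st in blobs(c2 and im,col,25)[0]: print(' s',a,ce,onz(c2,ce,.03).round(3))
E
```

```text
time_s: 3.25
tcp_pos: [0.5004, 0.2299, 0.4005]
eef_rot: [180.0, -0.0, -90.0]
contact_force: [0.9, -1.1, 0.0]
gripper_width: 0.0876
gripper_force: 0.0
2094 [190.4  27.6] [103  17 175  23] [0.615 0.038 0.08 ]
1526 [196.2  92.1] [113  84 167  16] [0.613 0.119 0.08 ]
green
 w 221 [364.6  25.9] [355   8  18  36] [ 0.37  -0.257  0.03 ]
 s 33 [226.7 194. ] [ 0.368 -0.257  0.03 ]
 s 44 [234.5 232.5] [ 0.496 -0.207  0.03 ]
yellow
 w 207 [270.2 120.7] [266 107  10  28] [ 0.51  -0.122  0.03 ]
 w 228 [355.3 132.8] [346 120  17  27] [ 0.373 -0.104  0.03 ]
 s 61 [278.5 201.7] [ 0.373 -0.1    0.03 ]
 s 120 [263.5 241.9] [ 0.514 -0.12   0.03 ]
orange
 w 1619 [79.1 14.3] [  6   0 148  32] [ 0.789 -0.272  0.03 ]
 w 242 [187.4 117.2] [175  99  26  31] [ 0.642 -0.128  0.03 ]
 w 855 [323.9 316.1] [307 302  35  29] [0.409 0.239 0.03 ]
 s 189 [ 91.5 184.2] [ 0.392 -0.669  0.03 ]
 s 633 [551.  198.5] [0.244 0.689 0.03 ]
 s 187 [229.5 213.4] [ 0.435 -0.234  0.03 ]
 s 405 [ 77.8 216. ] [ 0.508 -0.669  0.03 ]
 s 280 [271.6 219.8] [ 0.438 -0.11   0.03 ]
 s 319 [118.2 224.8] [ 0.52  -0.543  0.03 ]
 s 1926 [408.4 233.9] [0.428 0.279 0.03 ]
 s 41 [554.2 236.6] [0.377 0.682 0.03 ]
 s 41 [ 80.2 246.9] [ 0.606 -0.624  0.03 ]
 s 223 [251.5 261.1] [ 0.579 -0.142  0.03 ]
 s 431 [458.4 287.5] [0.575 0.414 0.03 ]
 s 1157 [129.2 344.1] [ 0.854 -0.401  0.03 ]
 s 48 [388.8 329.4] [0.719 0.237 0.03 ]
 s 54 [404.5 333.9] [0.725 0.277 0.03 ]
 s 4493 [494.3 398.5] [0.852 0.489 0.03 ]
red
```

View pics/w2.png

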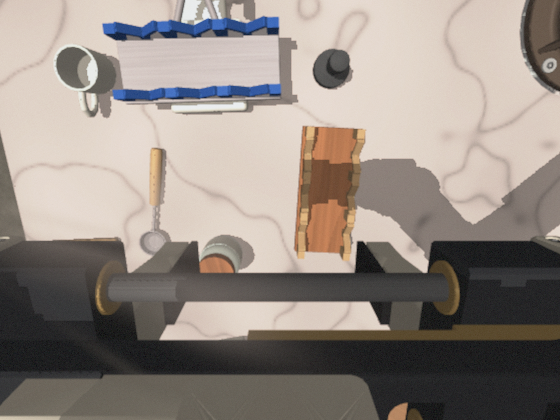

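Run:
```python
import cv2,numpy as np
w=cv2.imread('pics/w2.png');s=cv2.imread('pics/scene0.png')
a=cv2.resize(w[10:115,95:295],None,fx=4,fy=4,interpolation=cv2.INTER_CUBIC)[:300]
a=cv2.resize(w[10:110,95:295],(800,400),interpolation=cv2.INTER_CUBIC)
b=cv2.resize(s[228:325,300:362],None,fx=6,fy=6,interpolation=cv2.INTER_CUBIC)
c=cv2.resize(w[120:262,285:375],None,fx=4,fy=4,interpolation=cv2.INTER_CUBIC)
cv2.imwrite('pics/ca.png',a)
d=np.zeros((600,800,3),np.uint8);d[:b.shape[0],:b.shape[1]]=b[:600];d[:c.shape[0],400:400+c.shape[1]]=c;cv2.imwrite('pics/cb.png',d);print(b.shape,c.shape)
```

```text
(582, 372, 3) (568, 360, 3)
```

View pics/ca.png

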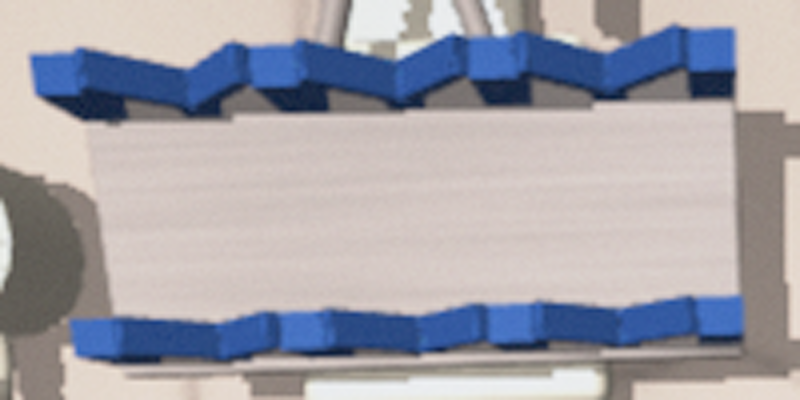

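View pics/cb.png

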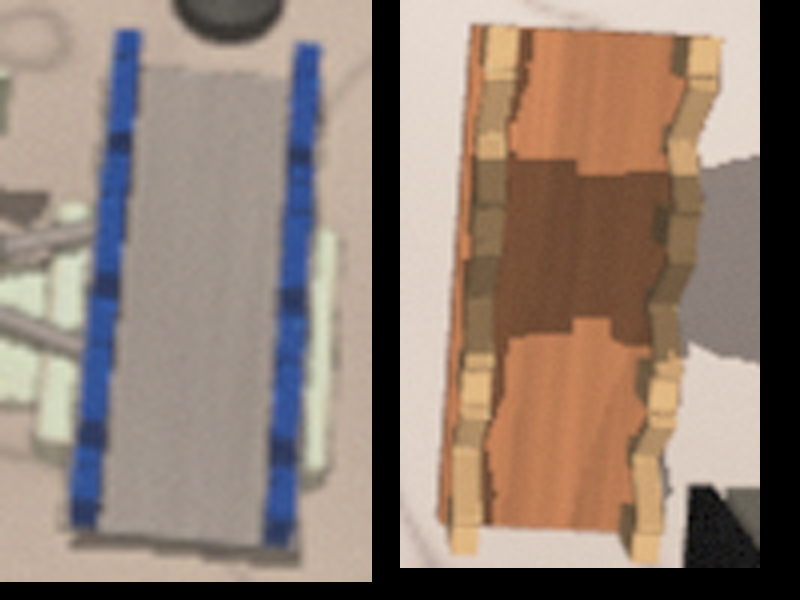

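Run:
```python
from h import *
cs=cam('scene');cw=cam('wrist',dict(tcp_pos=np.array([.5004,.2299,.4005]),eef_rot=np.array([180,0,-90.])))
W=[(189,90),(398,80),(606,70),(219,343),(420,336),(617,327)];S=[(91,424),(106,278),(118,133),(282,430),(291,289),(299,147)]
P=[]
for w,s in zip(W,S):
    w=(95+w[0]/4,10+w[1]/4);s=(300+s[0]/6,228+s[1]/6)
    p=tri([ray(cw,w),ray(cs,s)]);P.append(p);print(p.round(4),np.linalg.norm(proj(cw,p)-w).round(1))
P=np.array(P);z=P[:,2].mean();print('z',z)
for z in (.07,.08,.09,z):
    Q=np.array([onz(cw,(95+w[0]/4,10+w[1]/4),z) for w in W]);c=Q.mean(0);print('wrist',z.round(4),c.round(4),'pitch',np.linalg.norm(Q[2]-Q[0]).round(4),np.linalg.norm(Q[5]-Q[3]).round(4),'gap',np.linalg.norm(Q[:3].mean(0)-Q[3:].mean(0)).round(4),'yawx',np.degrees(np.arctan2(*(Q[0]-Q[2])[[1,0]])).round(2),np.degrees(np.arctan2(*(Q[3]-Q[5])[[1,0]])).round(2))
    Q=np.array([onz(cs,(300+w[0]/6,228+w[1]/6),z) for w in S]);print('  scene',Q.mean(0).round(4),np.degrees(np.arctan2(*(Q[0]-Q[2])[[1,0]])).round(2))
# rack
a=onz(cs,(367.4,242.6),0);b=onz(cs,(447.8,256.7),0);print('rack scene',a.round(4),b.round(4),np.linalg.norm(b-a))
a2=onz(cw,(285+72/4,120+25/4),.0);b2=onz(cw,(285+42/4,120+522/4),0);print('rack wrist',a2.round(4),b2.round(4),np.linalg.norm(b2-a2))
```

```text
[0.6827 0.0432 0.074 ] 0.6
[0.6123 0.0405 0.0719] 1.4
[0.5413 0.0377 0.0741] 1.2
[0.6779 0.1236 0.0831] 0.3
[0.6089 0.1214 0.0769] 0.1
[0.5389 0.1186 0.0774] 0.3
z 0.07624449118271813Traceback (most recent call last):
  File "<stdin>", line 10, in <module>
AttributeError: 'float' object has no attribute 'round'
```

Run:
```python
from h import *
cs=cam('scene');cw=cam('wrist',dict(tcp_pos=np.array([.5004,.2299,.4005]),eef_rot=np.array([180,0,-90.])))
L=np.linalg.norm
def rep(n,a,b):
    d=(b-a)/L(b-a);nx=np.array([d[1],-d[0],0]);print(n,a.round(4),b.round(4),L(b-a).round(4),'yaw',np.degrees(np.arctan2(-d[0],d[1])).round(2),'centre',((a+b)/2-.05*nx).round(4))
rep('scene',onz(cs,(367.4,242.6),0),onz(cs,(447.8,256.7),0))
for z in (0,.01,.015): rep('wrist',onz(cw,(303,126.25),z),onz(cw,(295.5,250.5),z))
# poise from w1 & scene; wrist pose 1
c1=cam('wrist',dict(tcp_pos=np.array([.5003,-.0502,.4006]),eef_rot=np.array([180,0,-90.])))
for n,im,c in (('s','scene0',cs),('w','w1',c1)):
    h=cv2.cvtColor(cv2.imread(f'pics/{im}.png'),cv2.COLOR_BGR2HSV);m=cv2.inRange(h,(14,110,60),(30,255,255))
    k,l,st,ce=cv2.connectedComponentsWithStats(m)
    for i in range(1,k):
        if 200<st[i,4]<900: print(n,st[i],ce[i].round(1),onz(c,ce[i],.12).round(3))
```

```text
scene [0.4555 0.1697 0.    ] [0.468  0.3955 0.    ] 0.2261 yaw -3.16 centre [0.4118 0.2854 0.    ]
wrist [0.4553 0.167  0.    ] [0.4641 0.3959 0.    ] 0.2291 yaw -2.21 centre [0.4098 0.2834 0.    ]
wrist [0.4561 0.1668 0.01  ] [0.4648 0.3915 0.01  ] 0.2249 yaw -2.21 centre [0.4105 0.2811 0.01  ]
wrist [0.4565 0.1667 0.015 ] [0.4651 0.3893 0.015 ] 0.2227 yaw -2.21 centre [0.4109 0.2799 0.015 ]
s [ 73 169  32  24 222] [ 91.8 183.9] [ 0.451 -0.617  0.12 ]
s [223 197  16  34 255] [230.4 213.5] [ 0.491 -0.211  0.12 ]
s [256 198  30  52 519] [270.3 224.1] [ 0.509 -0.099  0.12 ]
s [ 61 200  34  27 275] [ 80.2 216.4] [ 0.56 -0.61  0.12]
s [371 209  80  21 451] [411.6 219. ] [0.437 0.271 0.12 ]
s [368 231  83  23 592] [409.  241.9] [0.509 0.266 0.12 ]
s [243 253  17  19 258] [251.5 261.4] [ 0.626 -0.128  0.12 ]
s [375 324  39  15 246] [393.3 330.8] [0.757 0.235 0.12 ]
w [175  98  31  32 868] [189.7 113.9] [ 0.614 -0.131  0.12 ]
w [265 107  13  29 258] [270.9 120.7] [ 0.508 -0.123  0.12 ]
w [345 119  18  29 298] [354.7 132.8] [ 0.396 -0.107  0.12 ]
w [430 261  30  54 761] [447.9 287.8] [0.237 0.125 0.12 ]
```

```bash
python3 -m pendant '[[341,58,100,0,0,-1.431],[341,58,100,0,0,-1.431],[341,58,100,0,0,-1.431],[341,58,100,0,0,-1.431],[341,58,100,0,0,-1.431],[341,58,100,0,0,-1.431],[341,58,150,0,0,-1.431],[341,58,150,0,0,-1.431],[341,58,150,0,0,-1.431],[341,58,150,0,0,-1.431],[341,58,150,0,0,-1.431]]' 70 25
python3 - <<'E'
from h import *
c,im=snap('wrist','w3.png')
print(r.get_state()['joints'].round(1))
for col in ['green','yellow']:
    for a,ce,st in blobs(im,col,80,smin=110)[0]: print(col,a,ce,st,onz(c,ce,.03).round(4))
E
```

```text
time_s: 4.68
tcp_pos: [0.4427, -0.1107, 0.2512]
eef_rot: [-180.0, -0.1, -8.1]
contact_force: [-0.4, 0.1, 0.7]
gripper_width: 0.0702
gripper_force: 0.0
[ 10.8  -0.9 -25.1   0.  -65.7  71.1]
green 608 [353.2 122. ] [332 109  43  28] [ 0.5004 -0.2066  0.03  ]
green 480 [401.4 223.6] [378 208  45  29] [ 0.3705 -0.2568  0.03  ]
yellow 432 [277.8 124.1] [259 119  39  12] [ 0.5102 -0.1217  0.03  ]
yellow 214 [282.6 238.2] [264 226  33  19] [ 0.372  -0.1082  0.03  ]
```

View pics/w3.png

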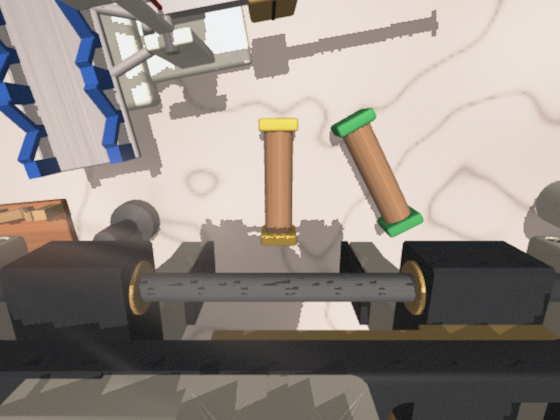

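Yellow lies below the gripper at (278,180), ends at (278,124) and (281,235); green is at (377,172). Descend and grip.

```bash
python3 -m pendant '[[-1,3,60,0,0,-0.017],[-1,3,120,0,0,-0.017],[-1,3,180,0,0,-0.017],[-1,3,212,0,0,-0.017],[-1,3,227,0,0,-0.017],[-1,3,227,0,0,-0.017],[-1,3,227,0,0,-0.017]]' 70 25
python3 -m pendant '[[0,0,0,0,0,0],[0,0,0,0,0,0],[0,0,0,0,0,0],[0,0,0,0,0,0],[0,0,0,0,0,0],[0,0,-40,0,0,0],[0,0,-80,0,0,0],[0,0,-80,0,0,0]]' 20 25
```

```text
time_s: 5.6
tcp_pos: [0.4417, -0.1134, 0.0243]
eef_rot: [-180.0, -0.1, -7.0]
contact_force: [0.2, 0.2, 0.8]
gripper_width: 0.0699
gripper_force: 0.0
time_s: 6.6
tcp_pos: [0.4427, -0.1135, 0.106]
eef_rot: [-179.9, -0.3, -7.0]
contact_force: [0.6, 0.9, -2.1]
gripper_width: 0.0334
gripper_force: 25.0
```

```bash
python3 -m pendant '[[0,0,-60,0,0,0],[0,0,-120,0,0,0],[0,0,-180,0,0,0.1],[20,-22,-214,0,0,0.2],[212,-224,-214,0,0,1.41],[212,-224,-214,0,0,1.41],[212,-224,-214,0,0,1.41],[212,-224,-214,0,0,1.41],[212,-224,-214,0,0,1.41],[212,-224,-214,0,0,1.41],[212,-224,-214,0,0,1.41],[212,-224,-214,0,0,1.41],[212,-224,-214,0,0,1.41]]'
python3 - <<'E'
from h import *
print(shift([.68,.083,.15],-87.8))
snap('side','sd1.png')
E
```

```text
time_s: 8.22
tcp_pos: [0.6786, 0.0827, 0.3165]
eef_rot: [179.9, -0.0, -87.7]
contact_force: [-0.4, -0.1, -1.8]
gripper_width: 0.0338
gripper_force: 25.0
(array([ -0.3,  -1.6, 166.5]), array([ 0.002, -0.   ,  0.001]))
```

```bash
python3 -m pendant '[[0,-2,60,0,0,0],[0,-2,120,0,0,0],[0,-2,165,0,0,0],[0,-2,190,0,0,0],[0,-2,205,0,0,0],[0,-2,211,0,0,0],[0,-2,211,0,0,0]]'
python3 -m pendant '[[0,0,2,0,0,0],[0,0,4,0,0,0],[0,0,4,0,0,0]]'
python3 - <<'E'
from h import *
c,im=snap('scene','s3.png')
cv2.imwrite('pics/c3.png',cv2.resize(im[200:340,230:400,::-1],None,fx=4,fy=4,interpolation=cv2.INTER_CUBIC))
E
```

```text
time_s: 9.15
tcp_pos: [0.6813, 0.0829, 0.1072]
eef_rot: [-179.9, 0.0, -87.8]
contact_force: [-0.1, -0.1, -2.2]
gripper_width: 0.0337
gripper_force: 25.0
time_s: 9.52
tcp_pos: [0.681, 0.0829, 0.1028]
eef_rot: [-180.0, 0.0, -87.8]
contact_force: [-0.4, 0.6, -2.5]
gripper_width: 0.0333
gripper_force: 25.0
```

View pics/c3.png

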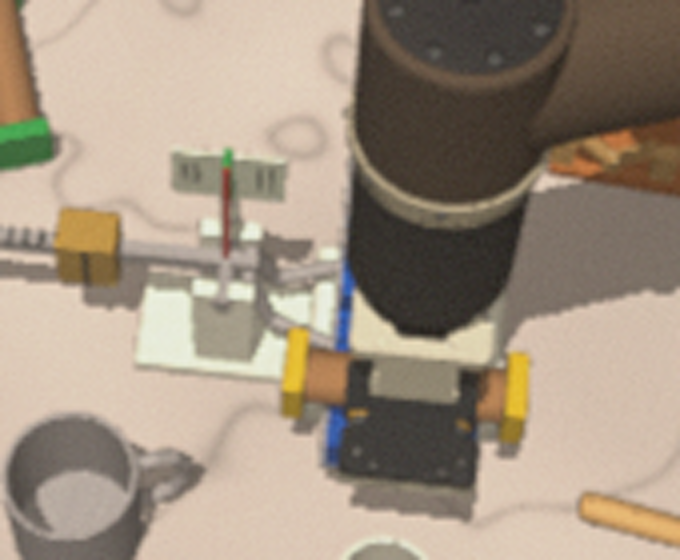

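The tube hangs over slot 2 with the needle still centred (no contact yet). Lower on a little and release with a narrow opening.

```bash
python3 -m pendant '[[0,0,3,0,0,0],[0,0,6,0,0,0],[0,0,6,0,0,0]]'
python3 -m pendant '[[0,0,3,0,0,0],[0,0,6,0,0,0],[0,0,9,0,0,0],[0,0,9,0,0,0],[0,0,9,0,0,0]]'
```

```text
time_s: 9.95
tcp_pos: [0.6806, 0.0826, 0.0962]
eef_rot: [180.0, -0.0, -87.8]
contact_force: [-0.5, -0.7, -0.7]
gripper_width: 0.0334
gripper_force: 25.0
time_s: 10.58
tcp_pos: [0.6805, 0.0828, 0.0913]
eef_rot: [-179.9, -0.0, -87.8]
contact_force: [-14.3, 0.2, 25.6]
gripper_width: 0.0337
gripper_force: 25.0
```

```bash
python3 -m pendant '[[0,1,-3,0,0,0],[0,2,-4,0,0,0],[0,2,-4,0,0,0]]'
python3 -m pendant '[[0,0,0,0,0,0],[0,0,0,0,0,0],[0,0,0,0,0,0],[0,0,0,0,0,0],[0,0,-20,0,0,0],[0,0,-60,0,0,0],[0,0,-120,0,0,0],[0,0,-180,0,0,0],[0,0,-220,0,0,0],[0,0,-220,0,0,0]]' 52
python3 - <<'E'
from h import *
c,im=snap('wrist','w4.png')
print(shift([.4355,-.2317,.30],-159), r.get_state()['joints'].round(0))
E
```

```text
time_s: 10.95
tcp_pos: [0.6801, 0.083, 0.0918]
eef_rot: [-179.9, 0.0, -87.8]
contact_force: [4.2, -0.7, -1.0]
gripper_width: 0.0335
gripper_force: 24.9
time_s: 12.2
tcp_pos: [0.6802, 0.0829, 0.3163]
eef_rot: [-179.6, 0.1, -87.8]
contact_force: [-0.1, -0.1, -0.3]
gripper_width: 0.052
gripper_force: 0.0
(array([305.2, 255.5,  12.3]), array([-0.002,  0.003,  1.242])) [ 23.  20.   8.  -0. -78. -21.]
```

View pics/w4.png

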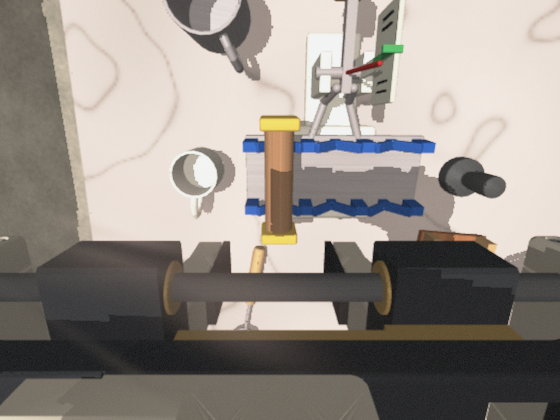

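Yellow lies seated across both rails of place 2 at (280,180), the needle leaning as expected. Now green.

```bash
python3 -m pendant '[[305,255,12,0,0,1.242],[305,255,12,0,0,1.242],[305,255,12,0,0,1.242],[305,255,12,0,0,1.242],[305,255,12,0,0,1.242],[305,255,12,0,0,1.242],[305,255,12,0,0,1.242],[305,255,62,0,0,1.242],[305,255,62,0,0,1.242],[305,255,62,0,0,1.242],[305,255,62,0,0,1.242]]' 70
python3 - <<'E'
from h import *
for n in ('wrist','scene'):
    c,im=snap(n,n+'5.png')
    for a,ce,st in blobs(im,'green',25,smin=110)[0]: print(n,a,ce,st,onz(c,ce,.03).round(4))
E
```

```text
time_s: 13.62
tcp_pos: [0.4367, -0.2317, 0.251]
eef_rot: [-179.9, 0.1, -158.9]
contact_force: [0.4, -0.3, -0.3]
gripper_width: 0.07
gripper_force: 0.0
wrist 451 [277.5 125.5] [259 120  38  12] [ 0.3735 -0.2557  0.03  ]
wrist 362 [279.3 240.1] [261 227  35  19] [ 0.5029 -0.2033  0.03  ]
scene 37 [227.4 194.1] [221 192  13   5] [ 0.3682 -0.2549  0.03  ]
scene 109 [234.8 234.7] [228 230  15  11] [ 0.5029 -0.2046  0.03  ]
```

```bash
python3 -m pendant '[[-1,1,60,0,0,0],[-1,1,120,0,0,0],[-1,1,180,0,0,0],[-1,1,212,0,0,0],[-1,1,227,0,0,0],[-1,1,227,0,0,0],[-1,1,227,0,0,0]]' 70 25
python3 -m pendant '[[0,0,0,0,0,0],[0,0,0,0,0,0],[0,0,0,0,0,0],[0,0,0,0,0,0],[0,0,0,0,0,0],[0,0,-40,0,0,0],[0,0,-100,0,0,0],[0,0,-160,0,0,0],[0,0,-220,0,0,0],[0,0,-290,0,0,0],[0,0,-290,0,0,0],[0,0,-290,0,0,0]]' 20 25
python3 - <<'E'
from h import *
print(shift([.538,.078,.315],-87.8))
E
```

```text
time_s: 14.6
tcp_pos: [0.4372, -0.2305, 0.0235]
eef_rot: [-180.0, 0.1, -159.0]
contact_force: [1.1, 0.5, 0.4]
gripper_width: 0.0703
gripper_force: 0.0
time_s: 16.1
tcp_pos: [0.4359, -0.2302, 0.3121]
eef_rot: [180.0, 0.0, -159.0]
contact_force: [0.6, -0.1, -2.2]
gripper_width: 0.0333
gripper_force: 25.0
(array([-205.8,  251.1,   -2.6]), array([ 0.000e+00,  1.000e-03, -1.243e+00]))
```

```bash
python3 -m pendant '[[-206,251,-3,0,0,-1.243],[-206,251,-3,0,0,-1.243],[-206,251,-3,0,0,-1.243],[-206,251,-3,0,0,-1.243],[-206,251,-3,0,0,-1.243],[-206,251,-3,0,0,-1.243],[-206,251,-3,0,0,-1.243],[-206,251,-3,0,0,-1.243],[-206,251,-3,0,0,-1.243],[-206,251,-3,0,0,-1.243]]'
python3 -m pendant '[[0,0,60,0,0,0],[0,0,120,0,0,0],[0,0,165,0,0,0],[0,0,190,0,0,0],[0,0,205,0,0,0],[0,0,216,0,0,0],[0,0,216,0,0,0]]'
```

```text
time_s: 17.35
tcp_pos: [0.5383, 0.0773, 0.3152]
eef_rot: [180.0, -0.0, -87.9]
contact_force: [0.3, -0.4, -1.3]
gripper_width: 0.0331
gripper_force: 25.0
time_s: 18.23
tcp_pos: [0.5385, 0.0777, 0.0995]
eef_rot: [180.0, -0.0, -87.8]
contact_force: [0.0, 0.1, -2.2]
gripper_width: 0.0332
gripper_force: 25.0
```

```bash
python3 -m pendant '[[0,0,3,0,0,0],[0,0,6,0,0,0],[0,0,8,0,0,0],[0,0,8,0,0,0]]'
python3 -m pendant '[[0,0,0,0,0,0],[0,0,1,0,0,0],[0,0,2,0,0,0],[0,0,2,0,0,0]]'
```

```text
time_s: 18.73
tcp_pos: [0.5396, 0.0782, 0.0923]
eef_rot: [-179.9, 0.0, -87.7]
contact_force: [2.2, 1.4, 2.6]
gripper_width: 0.0334
gripper_force: 25.0
time_s: 19.23
tcp_pos: [0.5398, 0.0784, 0.091]
eef_rot: [-179.8, 0.1, -87.7]
contact_force: [0.5, 3.3, 11.8]
gripper_width: 0.0335
gripper_force: 25.0
```

```bash
python3 -m pendant '[[0,0,0,0,0,0],[0,0,0,0,0,0],[0,0,0,0,0,0],[0,0,0,0,0,0],[0,0,-20,0,0,0],[0,0,-60,0,0,0],[0,0,-120,0,0,0],[0,0,-180,0,0,0],[0,0,-240,0,0,0],[0,0,-240,0,0,0]]' 52
python3 - <<'E'
from h import *
c,im=snap('wrist','w6.png');cs,ims=snap('scene','s6.png')
a=cv2.resize(im[0:240,60:460,::-1],(800,480))
cv2.imwrite('pics/c6.png',a)
print(shift([.618,-.129,.32],-87.8))
E
```

```text
time_s: 20.48
tcp_pos: [0.5403, 0.0781, 0.335]
eef_rot: [-179.5, 0.2, -87.7]
contact_force: [-0.1, -0.2, -1.0]
gripper_width: 0.0521
gripper_force: 0.0
(array([209.7, -71.7,   9.7]), array([-0.001,  0.001,  0.   ]))
```

View pics/c6.png

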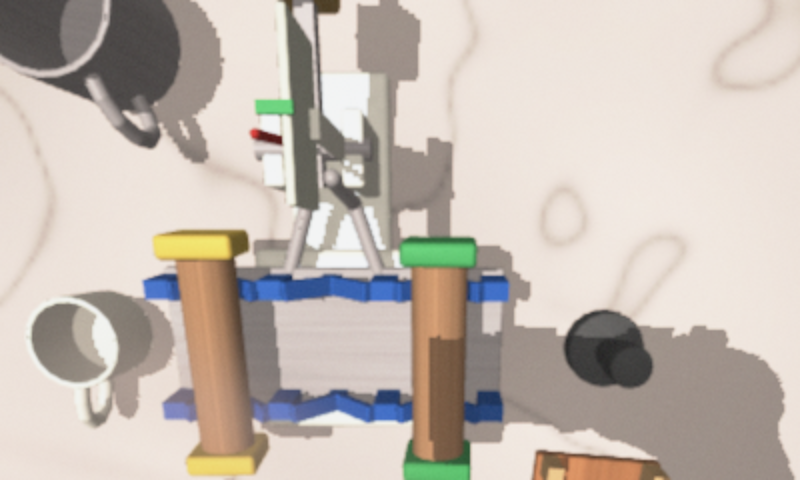

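Both tubes sit in both rails (places 0 and 2), the needle leans to the cradle side. Now move above the poise and measure it.

```bash
python3 -m pendant '[[210,-72,10,0,0,0],[210,-72,10,0,0,0],[210,-72,10,0,0,0],[210,-72,10,0,0,0],[210,-72,10,0,0,0],[210,-72,10,0,0,0],[210,-72,10,0,0,0]]'
python3 - <<'E'
from h import *
cs=cam('scene');print('pitcher',onz(cs,(249.6,315),.095).round(3))
c,im=snap('wrist','w7.png');c2,im2=snap('scene','s7.png')
R=[]
for n,cc,i in (('w',c,im),('s',c2,im2)):
    h=cv2.cvtColor(i,cv2.COLOR_RGB2HSV);m=cv2.inRange(h,(14,110,60),(30,255,255))
    k,l,st,ce=cv2.connectedComponentsWithStats(m)
    for q in range(1,k):
        if st[q,4]>150: print(n,st[q],ce[q].round(1),onz(cc,ce[q],.13).round(3))
cv2.imwrite('pics/c7.png',cv2.resize(im[0:240,60:460,::-1],(800,480)))
E
```

```text
time_s: 21.45
tcp_pos: [0.6183, -0.1284, 0.3193]
eef_rot: [180.0, 0.0, -87.7]
contact_force: [0.3, -0.0, -0.3]
gripper_width: 0.0518
gripper_force: 0.0
pitcher [ 0.759 -0.109  0.095]
w [ 265  165   27   43 1042] [278.  187.2] [ 0.616 -0.131  0.13 ]
w [372 261  20  54 532] [383.6 287.8] [ 0.484 -0.013  0.13 ]
w [ 279  325  244   15 2847] [414.4 332.9] [0.437 0.049 0.13 ]
w [174 331  32   9 204] [188.4 335.3] [0.722 0.064 0.13 ]
s [ 73 168  32  25 225] [ 91.6 183.7] [ 0.457 -0.612  0.13 ]
s [530 180  30  71 985] [548.3 211.3] [0.366 0.627 0.13 ]
s [ 61 199  34  28 278] [ 79.8 216.6] [ 0.566 -0.605  0.13 ]
s [371 209  80  21 444] [411.4 219. ] [0.444 0.269 0.13 ]
s [368 231  83  24 592] [409.2 242. ] [0.516 0.265 0.13 ]
s [313 241  47  17 411] [335.7 249. ] [0.564 0.08  0.13 ]
s [244 251  16  19 246] [251.7 259.9] [ 0.627 -0.127  0.13 ]
s [300 283  62  30 724] [331.  297.2] [0.699 0.082 0.13 ]
s [375 324  39  15 244] [393.4 330.9] [0.761 0.234 0.13 ]
s [ 440  372  114   48 4723] [493.3 397.9] [0.881 0.453 0.13 ]
```

View pics/c7.png

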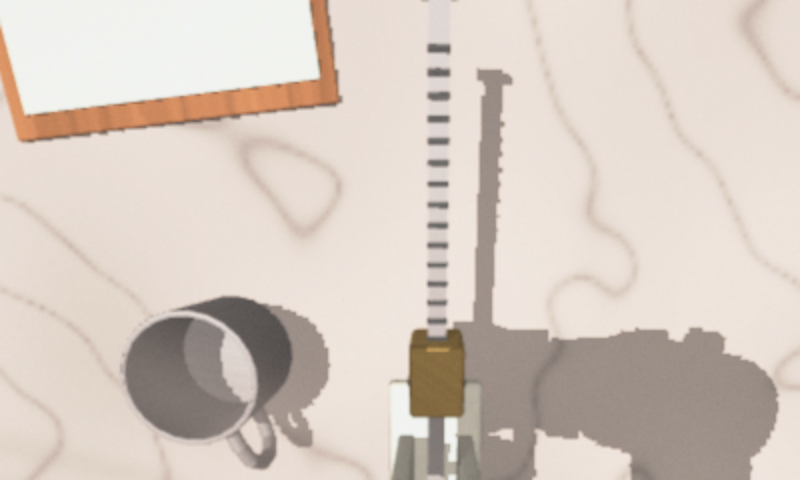

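Run:
```python
from h import *
c=cam('wrist')
for z in (.125,.13,.137,.145): print(z,onz(c,(278.5,175),z).round(4),onz(c,(278.5,207.5),z).round(4))
print(onz(c,(278.5,165.5),.09).round(4))
cs=cam('scene');h=cv2.cvtColor(cv2.imread('pics/s7.png'),cv2.COLOR_BGR2HSV);v=h[245:275,240:264,2];print(v)
```

```text
0.125 [ 0.6167 -0.1437  0.125 ] [ 0.6151 -0.1066  0.125 ]
0.13 [ 0.6167 -0.1446  0.13  ] [ 0.6152 -0.108   0.13  ]
0.137 [ 0.6168 -0.1459  0.137 ] [ 0.6153 -0.11    0.137 ]
0.145 [ 0.6169 -0.1473  0.145 ] [ 0.6155 -0.1123  0.145 ]
[ 0.6167 -0.1491  0.09  ]
[[209 209 198 186 186 199 209 213 213 214 216 212 214 209 214 214 212 216
  213 174 127 120 127 122]
 [210 210 202 186 188 202 211 212 215 212 212 215 214 212 213 216 213 215
  212 173 125 122 124 127]
 [213 209 205 197 190 201 209 214 213 215 216 215 214 214 213 211 212 214
  212 170 126 117 123 125]
 [213 212 210 199 192 196 206 211 216 215 215 214 214 213 216 213 213 210
  208 166 122 119 122 124]
 [216 217 210 203 197 196 196 198 207 213 216 213 216 213 211 211 207 206
  189 153 117 115 118 119]
 [215 215 217 209 203 187 164 157 175 186 193 190 190 190 193 197 199 193
  158 119 110 111 108 118]
 [217 216 217 212 199 161 120 109 113 123 127 123 128 130 142 157 168 166
  139 109 113 111 114 111]
 [218 217 218 216 199 146 110 108 113 107 110 109 111 111 116 114 114 115
  111 107 111 118 117 110]
 [216 219 218 216 200 148 112 112 1
[... 1487 characters left out ...]
28 129 127 122 120 123 119 118 113  91  72  96 116 116 115 115 110
  108 111 129 129 128 123]
 [173 166 165 168 167 166 167 165 144 124 105  93 109 116 115 119 115 122
  115 114 125 127 127 126]
 [218 220 217 219 217 217 220 216 193 171 162 140 125 126 124 121 123 129
  125 124 123 127 128 125]
 [219 220 220 221 220 219 221 221 216 212 202 159 132 128 130 127 125 130
  127 128 127 126 128 128]
 [220 218 217 219 219 218 220 219 220 218 181 133 129 130 132 129 128 128
  126 130 128 128 129 125]
 [217 219 218 219 220 219 217 217 220 216 178 131 127 126 127 128 125 127
  131 126 127 127 125 127]
 [219 215 217 218 218 219 218 218 219 216 177 131 129 131 127 129 127 127
  128 125 125 127 127 126]]
```

The poise (437,383 in the crop) is centred near (0.616,-0.127), top about z 0.13; the pitcher is clear. Grip its outer half lightly.

```bash
python3 -m pendant '[[5,2,60,0,0,0],[5,2,120,0,0,0],[5,2,165,0,0,0],[5,2,190,0,0,0],[5,2,204,0,0,0],[5,2,204,0,0,0]]' 52
python3 -m pendant '[[0,0,0,0,0,0],[0,0,0,0,0,0],[0,0,0,0,0,0],[0,0,0,0,0,0],[0,0,0,0,0,0]]' 20 6
python3 -m pendant '[[10,0,0,0,0,0],[20,0,0,0,0,0],[30,0,0,0,0,0],[40,0,0,0,0,0],[50,0,0,0,0,0],[60,0,0,0,0,0],[65,0,0,0,0,0],[70,0,0,0,0,0],[70,0,0,0,0,0]]'
```

```text
time_s: 22.3
tcp_pos: [0.6166, -0.134, 0.1153]
eef_rot: [179.9, -0.0, -87.7]
contact_force: [0.7, -0.4, 1.3]
gripper_width: 0.052
gripper_force: 0.0
time_s: 22.92
tcp_pos: [0.6174, -0.1344, 0.1164]
eef_rot: [-179.9, -0.0, -87.8]
contact_force: [0.1, 0.7, 4.6]
gripper_width: 0.0296
gripper_force: 6.0
time_s: 24.05
tcp_pos: [0.6198, -0.2049, 0.1157]
eef_rot: [-180.0, -0.0, -87.8]
contact_force: [4.8, -0.6, 0.3]
gripper_width: 0.0302
gripper_force: 6.0
```

```bash
cat >> h.py <<'E'
def red(im,box):
    h=cv2.cvtColor(im,cv2.COLOR_RGB2HSV);m=cv2.inRange(h,(0,140,60),(8,255,255))|cv2.inRange(h,(172,140,60),(180,255,255))
    x0,y0,x1,y1=box;m2=m*0;m2[y0:y1,x0:x1]=m[y0:y1,x0:x1];return np.argwhere(m2)[:,::-1]
E
python3 -m pendant '[[0,0,0,0,0,0],[0,0,0,0,0,0],[0,0,-30,0,0,0],[0,0,-90,0,0,0],[0,0,-150,0,0,0],[-60,0,-205,0,0,0],[-120,0,-205,0,0,0],[-180,0,-205,0,0,0],[-180,0,-205,0,0,0],[-180,0,-205,0,0,0],[-180,0,-205,0,0,0],[-180,0,-205,0,0,0],[-180,0,-205,0,0,0]]' 46
python3 - <<'E'
from h import *
c,im=snap('wrist','w8.png');cs,ims=snap('scene','s8.png')
for f,i in (('s0',cv2.imread('pics/scene0.png')[:,:,::-1]),('s7',cv2.imread('pics/s7.png')[:,:,::-1]),('s8',ims)):
    p=red(i,(275,225,300,270));print(f,[(y,p[p[:,1]==y][:,0].mean()) for y in np.unique(p[:,1])])
print(proj(c,[.615,-.039,.221]))
cv2.imwrite('pics/c8.png',cv2.resize(im[60:260,180:380,::-1],(600,600),interpolation=cv2.INTER_CUBIC))
E
```

```text
time_s: 25.68
tcp_pos: [0.6125, -0.0255, 0.3204]
eef_rot: [180.0, -0.0, -87.8]
contact_force: [-0.0, 0.2, 0.6]
gripper_width: 0.0458
gripper_force: 0.0
s0 [(np.int64(242), np.float64(284.5)), (np.int64(243), np.float64(285.0)), (np.int64(244), np.float64(285.0)), (np.int64(246), np.float64(285.0)), (np.int64(247), np.float64(285.0))]
s7 [(np.int64(243), np.float64(290.0)), (np.int64(244), np.float64(290.0)), (np.int64(248), np.float64(289.0)), (np.int64(254), np.float64(288.0)), (np.int64(260), np.float64(287.0))]
s8 [(np.int64(247), np.float64(288.0))]
[273.58152972 197.83365583]
```

View pics/c8.png

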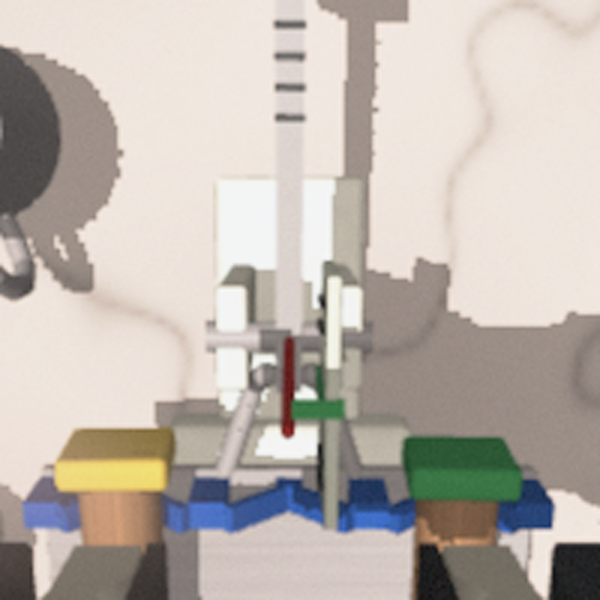

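Seen from above, the needle tip is at (288,431) in the crop and the green mark at v≈409, so the load is still about 0.047 rad heavy: about 11 mm more poise.

```bash
python3 -m pendant '[[60,0,0,0,0,0],[120,0,0,0,0,0],[180,0,20,0,0,0],[180,0,80,0,0,0],[180,0,140,0,0,0],[180,0,185,0,0,0],[180,0,205,0,0,0],[180,0,205,0,0,0],[180,0,205,0,0,0]]' 46
python3 -m pendant '[[0,0,0,0,0,0],[0,0,0,0,0,0],[0,0,0,0,0,0],[0,0,0,0,0,0],[4,0,0,0,0,0],[8,0,0,0,0,0],[11,0,0,0,0,0],[11,0,0,0,0,0],[11,0,0,0,0,0]]' 20 6
python3 -m pendant '[[0,0,0,0,0,0],[0,0,0,0,0,0],[0,0,0,0,0,0],[0,0,-30,0,0,0],[0,0,-90,0,0,0],[0,0,-150,0,0,0],[-60,0,-205,0,0,0],[-120,0,-205,0,0,0],[-191,0,-205,0,0,0],[-191,0,-205,0,0,0],[-191,0,-205,0,0,0],[-191,0,-205,0,0,0],[-191,0,-205,0,0,0],[-191,0,-205,0,0,0]]' 46
cat > n.py <<'E'
from h import *
import sys
c,im=snap('wrist',sys.argv[1]+'.png')
u,v=proj(c,[.612,-.039,.221]).round().astype(int)
p=red(im,(u-25,v-60,u+25,v+40));g=np.argwhere(blobs(im,'green',1,smin=100)[1][v-40:v+25,u-10:u+40])+[v-40,u-10]
print('mark proj',u,v,'red tip v',p[:,1].max(),p[:,1].min(),'green v',np.unique(g[:,0],return_counts=True),'u',g[:,1].min(),g[:,1].max())
cv2.imwrite('pics/c'+sys.argv[1]+'.png',cv2.resize(im[v-60:v+40,u-60:u+60,::-1],(720,600),interpolation=cv2.INTER_CUBIC))
E
python3 n.py w9
```

```text
time_s: 26.9
tcp_pos: [0.6204, -0.2046, 0.1168]
eef_rot: [-179.9, -0.0, -87.8]
contact_force: [0.1, 0.1, 0.6]
gripper_width: 0.046
gripper_force: 0.0
time_s: 28.02
tcp_pos: [0.6202, -0.2158, 0.1157]
eef_rot: [-180.0, -0.0, -87.8]
contact_force: [2.2, -1.7, 1.6]
gripper_width: 0.0299
gripper_force: 6.0
time_s: 29.78
tcp_pos: [0.6125, -0.0255, 0.3204]
eef_rot: [180.0, -0.0, -87.8]
contact_force: [-0.3, -0.5, 0.1]
gripper_width: 0.046
gripper_force: 0.0
mark proj 277 198 red tip v 199 173 green v (array([184, 185, 186, 187, 188, 189, 190, 191, 192, 193, 194, 195, 196,
       197, 198, 208, 209, 210, 211, 212, 213, 214, 215, 216, 217, 218,
       219, 220]), array([ 1,  1,  1,  1,  1,  1,  1,  2,  1,  2, 16, 16, 16, 15, 15,  2,  2,
        2,  2,  2,  2,  2,  2,  2,  1,  1,  1,  1])) u 278 316
```

View pics/cw9.png

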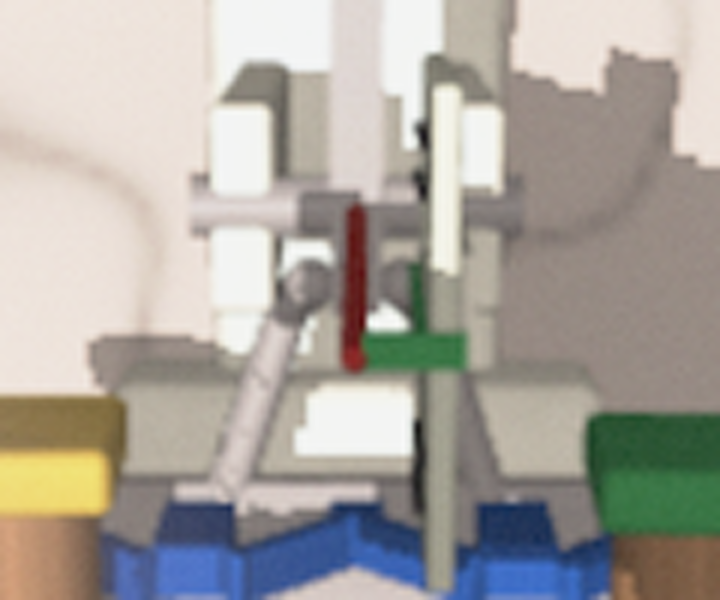

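Needle tip (355,357) lies against the green bar (v 333–370). Check from straight above, free of parallax.

```bash
python3 -m pendant '[[-60,0,0,0,0,0],[-60,0,0,0,0,0],[-60,0,0,0,0,0],[-60,0,0,0,0,0],[-60,0,0,0,0,0],[-60,0,0,0,0,0],[-60,0,0,0,0,0],[-60,0,0,0,0,0]]'; python3 n.py w10
python3 - <<'E'
import cv2;im=cv2.imread('pics/cw10.png');i=cv2.imread('pics/w10.png');h=cv2.cvtColor(i,cv2.COLOR_BGR2HSV)
import numpy as np
m=cv2.inRange(h,(0,120,50),(8,255,255))|cv2.inRange(h,(172,120,50),(180,255,255))
p=np.argwhere(m[60:160,240:320])+[60,240];print([(v,p[p[:,0]==v][:,1].tolist(),[int(i[v,u,2]) for u in p[p[:,0]==v][:,1]]) for v in np.unique(p[:,0])])
E
```

```text
time_s: 30.82
tcp_pos: [0.6102, 0.0354, 0.3206]
eef_rot: [180.0, 0.0, -87.8]
contact_force: [-0.4, -0.4, -0.2]
gripper_width: 0.046
gripper_force: 0.0
mark proj 278 119 red tip v 119 116 green v (array([114, 115, 116, 117, 118, 119]), array([18, 18, 18, 18, 18, 17])) u 278 295
[(np.int64(116), [275, 276], [208, 198]), (np.int64(117), [274, 275, 276, 277], [210, 222, 217, 176]), (np.int64(118), [274, 275, 276, 277], [209, 222, 216, 181]), (np.int64(119), [274, 275, 276], [195, 202, 192]), (np.int64(120), [276], [168])]
```

Tip v 117.8 against band centre 116.5 (±3 px): on the band, but I nudge 2 mm more to centre it.

```bash
python3 -m pendant '[[60,0,0,0,0,0],[120,0,0,0,0,0],[180,0,0,0,0,0],[230,0,0,0,0,0],[251,0,60,0,0,0],[251,0,120,0,0,0],[251,0,170,0,0,0],[251,0,195,0,0,0],[251,0,205,0,0,0],[251,0,205,0,0,0],[251,0,205,0,0,0]]' 46
python3 -m pendant '[[0,0,0,0,0,0],[0,0,0,0,0,0],[0,0,0,0,0,0],[0,0,0,0,0,0],[1,0,0,0,0,0],[2,0,0,0,0,0],[2,0,0,0,0,0],[2,0,0,0,0,0]]' 20 6
python3 -m pendant '[[0,0,0,0,0,0],[0,0,0,0,0,0],[0,0,0,0,0,0],[0,0,-30,0,0,0],[0,0,-90,0,0,0],[0,0,-150,0,0,0],[-60,0,-205,0,0,0],[-120,0,-205,0,0,0],[-180,0,-205,0,0,0],[-253,0,-205,0,0,0],[-253,0,-205,0,0,0],[-253,0,-205,0,0,0],[-253,0,-205,0,0,0],[-253,0,-205,0,0,0],[-253,0,-205,0,0,0],[-253,0,-205,0,0,0]]' 46
python3 n.py w11
python3 -m pendant '[[0,0,0,0,0,0],[0,0,0,0,0,0],[0,0,0,0,0,0],[0,0,0,0,0,0],[0,0,0,0,0,0],[0,0,0,0,0,0],[0,0,0,0,0,0],[0,0,0,0,0,0],[0,0,0,0,0,0],[0,0,0,0,0,0],[0,0,0,0,0,0],[0,0,0,0,0,0],[0,0,0,0,0,0],[0,0,0,0,0,0],[0,0,0,0,0,0],[0,0,0,0,0,0],[0,0,0,0,0,0],[0,0,0,0,0,0]]' >/dev/null
python3 n.py w12
python3 - <<'E'
from h import *
for f in ('w11','w12'):
    i=cv2.imread(f'pics/{f}.png')[:,:,::-1];p=red(i,(255,90,300,140));print(f,p.mean(0),len(p))
print(shift([.68,.083,.315],-87.8))
E
```

```text
time_s: 32.25
tcp_pos: [0.621, -0.2154, 0.1172]
eef_rot: [-179.9, -0.0, -87.7]
contact_force: [0.0, -0.2, 0.3]
gripper_width: 0.0458
gripper_force: 0.0
time_s: 33.25
tcp_pos: [0.6202, -0.2173, 0.1156]
eef_rot: [-180.0, -0.0, -87.8]
contact_force: [1.0, 1.6, 0.0]
gripper_width: 0.0301
gripper_force: 6.0
time_s: 35.25
tcp_pos: [0.6102, 0.0348, 0.3205]
eef_rot: [180.0, -0.0, -87.8]
contact_force: [0.1, 0.1, -0.7]
gripper_width: 0.0461
gripper_force: 0.0
mark proj 277 120 red tip v 119 116 green v (array([115, 116, 117, 118, 119, 120]), array([18, 18, 18, 18, 18, 15])) u 278 295
mark proj 278 119 red tip v 118 115 green v (array([114, 115, 116, 117, 118, 119]), array([18, 18, 17, 17, 18, 16])) u 278 295
w11 [275.38461538 117.38461538] 13
w12 [275.5 116.5] 12
(array([-44.7, -71.6,   5.6]), array([0.   , 0.   , 0.001]))
```

The needle rests exactly at the band's centre (116.5 vs 116.5) and has stood for over 2 s. Now the rack: yellow first.

```bash
python3 -m pendant '[[-45,-70,0,0,0,0],[-45,-70,0,0,0,0],[-45,-70,0,0,0,0],[-45,-70,60,0,0,0],[-45,-70,120,0,0,0],[-45,-70,175,0,0,0],[-45,-70,205,0,0,0],[-45,-70,222,0,0,0],[-45,-70,222,0,0,0],[-45,-70,222,0,0,0]]' 56
python3 -m pendant '[[0,0,0,0,0,0],[0,0,0,0,0,0],[0,0,0,0,0,0],[0,0,0,0,0,0],[0,0,0,0,0,0],[0,0,-20,0,0,0],[0,0,-60,0,0,0],[0,0,-120,0,0,0],[0,0,-180,0,0,0],[0,0,-180,0,0,0]]' 20 25
python3 - <<'E'
from h import *
print(shift([.414,.3535,.28],-2.7),shift([.411,.2835,.28],-2.7),shift([.408,.2136,.28],-2.7))
snap('scene','s13.png')
E
```

```text
time_s: 38.85
tcp_pos: [0.6793, 0.0833, 0.1004]
eef_rot: [-179.9, 0.0, -87.8]
contact_force: [-0.5, 0.9, 0.7]
gripper_width: 0.0562
gripper_force: 0.0
time_s: 40.1
tcp_pos: [0.6797, 0.0834, 0.2841]
eef_rot: [-179.6, 0.1, -87.8]
contact_force: [-0.6, 1.0, -2.8]
gripper_width: 0.0336
gripper_force: 25.0
(array([-280.3,  254.9,    2.8]), array([-0.007, -0.004, -1.484])) (array([-210.5,  260.6,    2.6]), array([-0.007, -0.004, -1.484])) (array([-140.7,  266.4,    2.5]), array([-0.007, -0.004, -1.484]))
```

```bash
python3 -m pendant '[[-280,255,0,0,0,-1.484],[-280,255,0,0,0,-1.484],[-280,255,0,0,0,-1.484],[-280,255,0,0,0,-1.484],[-280,255,0,0,0,-1.484],[-280,255,0,0,0,-1.484],[-280,255,0,0,0,-1.484],[-280,255,0,0,0,-1.484],[-280,255,0,0,0,-1.484],[-280,255,0,0,0,-1.484],[-280,255,0,0,0,-1.484]]'
python3 -m pendant '[[0,0,60,0,0,0],[0,0,120,0,0,0],[0,0,170,0,0,0],[0,0,200,0,0,0],[0,0,215,0,0,0],[0,0,222,0,0,0],[0,0,222,0,0,0]]'
python3 -m pendant '[[0,0,4,0,0,0],[0,0,8,0,0,0],[0,0,11,0,0,0],[0,0,11,0,0,0],[0,0,11,0,0,0]]'
```

```text
time_s: 41.52
tcp_pos: [0.4127, 0.3526, 0.278]
eef_rot: [180.0, 0.0, -2.9]
contact_force: [0.5, 0.4, -3.2]
gripper_width: 0.0334
gripper_force: 25.0
time_s: 42.4
tcp_pos: [0.413, 0.3534, 0.0571]
eef_rot: [-180.0, -0.0, -2.8]
contact_force: [0.0, 0.3, -2.5]
gripper_width: 0.033
gripper_force: 25.0
time_s: 43.02
tcp_pos: [0.413, 0.3524, 0.0474]
eef_rot: [180.0, -0.1, -2.7]
contact_force: [-2.9, -6.8, 16.2]
gripper_width: 0.0332
gripper_force: 25.0
```

```bash
python3 -m pendant '[[0,1,-2,0,0,0],[0,1,-2,0,0,0]]'
python3 -m pendant '[[0,0,0,0,0,0],[0,0,0,0,0,0],[0,0,0,0,0,0],[0,0,0,0,0,0],[0,0,-30,0,0,0],[0,0,-90,0,0,0],[0,0,-150,0,0,0],[0,0,-210,0,0,0],[0,0,-260,0,0,0],[0,0,-260,0,0,0]]' 52
python3 - <<'E'
from h import *
c,im=snap('wrist','w14.png');cs,ims=snap('scene','s14.png')
for n,cc,i,z in (('w',c,im,.056),('s',cs,ims,.056)):
  for col in('yellow','green'):
    for a,ce,st in blobs(i,col,40,smin=110)[0]: print(n,col,a,ce,st,onz(cc,ce,z).round(3))
a=cv2.resize(ims[180:340,230:470,::-1],(800,533),interpolation=cv2.INTER_CUBIC);cv2.imwrite('pics/c14.png',a)
print(shift([.5395,.078,.30],-87.8))
E
```

```text
time_s: 43.28
tcp_pos: [0.4127, 0.3522, 0.0478]
eef_rot: [-180.0, -0.0, -2.7]
contact_force: [-0.2, -0.3, -2.4]
gripper_width: 0.0336
gripper_force: 25.0
time_s: 44.52
tcp_pos: [0.4138, 0.3534, 0.3124]
eef_rot: [-179.6, -0.3, -2.7]
contact_force: [1.4, -0.6, -1.3]
gripper_width: 0.0519
gripper_force: 0.0
w yellow 384 [281.5 124.6] [262 120  39  11] [0.482 0.346 0.056]
w yellow 149 [274.8 230.5] [264 219  25  18] [0.342 0.361 0.056]
w yellow 77 [292.5 229.2] [284 223  15  12] [0.343 0.337 0.056]
w green 1899 [480.9  56.2] [459  27  44  57] [0.548 0.109 0.056]
s yellow 54 [437.7 206.6] [430 204  16   7] [0.341 0.355 0.056]
s yellow 146 [435.2 250.4] [427 246  17  12] [0.486 0.348 0.056]
s green 80 [310.2 242.9] [308 234   5  20] [0.513 0.01  0.056]
s green 78 [362.7 245.8] [361 237   5  20] [0.501 0.153 0.056]
(array([140.1, 267.6,   7.5]), array([-1.000e-03,  1.000e-03,  1.484e+00]))
```

View pics/c14.png

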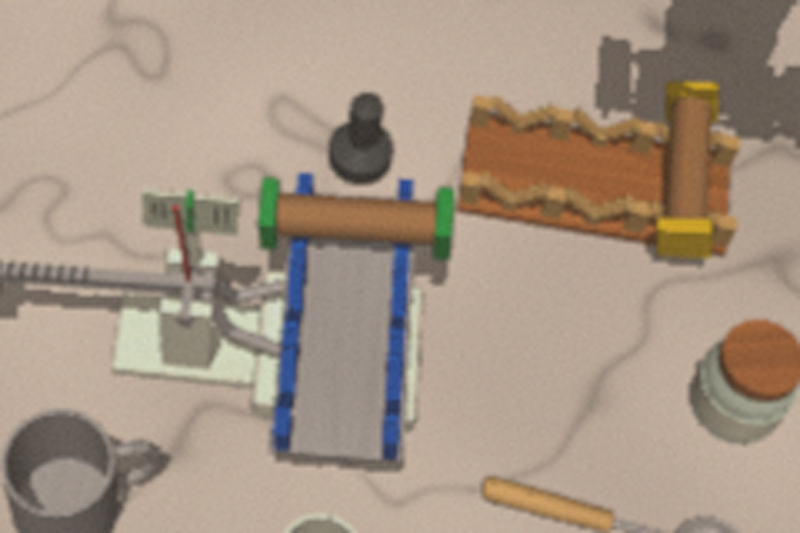

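Yellow sits in rack place 2 across both rails (690,165). Green is in the cradle at (355,215), now slightly raised. Fetch it.

```bash
python3 -m pendant '[[140,268,0,0,0,1.484],[140,268,0,0,0,1.484],[140,268,0,0,0,1.484],[140,268,0,0,0,1.484],[140,268,0,0,0,1.484],[140,268,0,0,0,1.484],[140,268,0,0,0,1.484],[140,268,0,0,0,1.484],[140,268,0,0,0,1.484],[140,268,0,0,0,1.484],[140,268,0,0,0,1.484]]' 56
python3 -m pendant '[[0,0,60,0,0,0],[0,0,120,0,0,0],[0,0,165,0,0,0],[0,0,195,0,0,0],[0,0,207,0,0,0],[0,0,207,0,0,0],[0,0,207,0,0,0]]' 56
python3 -m pendant '[[0,0,0,0,0,0],[0,0,0,0,0,0],[0,0,0,0,0,0],[0,0,0,0,0,0],[0,0,0,0,0,0],[0,0,-20,0,0,0],[0,0,-60,0,0,0],[0,0,-120,0,0,0],[0,0,-180,0,0,0],[0,0,-180,0,0,0]]' 20 25
python3 - <<'E'
from h import *
print(shift([.411,.2825,.28],-2.7))
snap('scene','s15.png')
E
```

```text
time_s: 46.0
tcp_pos: [0.5395, 0.0777, 0.3072]
eef_rot: [180.0, -0.0, -87.6]
contact_force: [-0.2, 0.1, -1.1]
gripper_width: 0.0563
gripper_force: 0.0
time_s: 46.88
tcp_pos: [0.5406, 0.078, 0.1019]
eef_rot: [-179.9, 0.0, -87.7]
contact_force: [-0.2, -0.8, -0.6]
gripper_width: 0.0558
gripper_force: 0.0
time_s: 48.12
tcp_pos: [0.5414, 0.0783, 0.2854]
eef_rot: [-179.6, 0.2, -87.7]
contact_force: [-0.5, 0.1, -2.5]
gripper_width: 0.0329
gripper_force: 25.0
(array([-209.2,  122.3,    5. ]), array([-0.008, -0.003, -1.484]))
```

```bash
python3 -m pendant '[[-209,122,0,0,0,-1.484],[-209,122,0,0,0,-1.484],[-209,122,0,0,0,-1.484],[-209,122,0,0,0,-1.484],[-209,122,0,0,0,-1.484],[-209,122,0,0,0,-1.484],[-209,122,0,0,0,-1.484],[-209,122,0,0,0,-1.484],[-209,122,0,0,0,-1.484],[-209,122,0,0,0,-1.484],[-209,122,0,0,0,-1.484]]'
python3 -m pendant '[[0,0,60,0,0,0],[0,0,120,0,0,0],[0,0,170,0,0,0],[0,0,200,0,0,0],[0,0,215,0,0,0],[0,0,222,0,0,0],[0,0,222,0,0,0]]'
python3 -m pendant '[[0,0,4,0,0,0],[0,0,8,0,0,0],[0,0,10,0,0,0],[0,0,10,0,0,0],[0,0,10,0,0,0]]'
```

```text
time_s: 49.55
tcp_pos: [0.4094, 0.2815, 0.2801]
eef_rot: [180.0, 0.0, -2.9]
contact_force: [0.1, -0.9, -1.8]
gripper_width: 0.0333
gripper_force: 25.0
time_s: 50.42
tcp_pos: [0.4097, 0.2817, 0.0585]
eef_rot: [180.0, 0.0, -2.8]
contact_force: [-0.6, 0.4, -1.8]
gripper_width: 0.0332
gripper_force: 25.0
time_s: 51.05
tcp_pos: [0.4096, 0.2818, 0.0487]
eef_rot: [-180.0, -0.0, -2.7]
contact_force: [0.3, -0.5, -1.7]
gripper_width: 0.0332
gripper_force: 25.0
```

```bash
python3 -m pendant '[[0,0,2,0,0,0],[0,0,3,0,0,0],[0,0,3,0,0,0]]'
python3 -m pendant '[[0,0,0,0,0,0],[0,0,0,0,0,0],[0,0,0,0,0,0],[0,0,0,0,0,0],[0,0,-30,0,0,0],[0,0,-90,0,0,0],[0,0,-150,0,0,0],[0,0,-210,0,0,0],[0,0,-260,0,0,0],[0,0,-260,0,0,0]]' 52
python3 - <<'E'
from h import *
c,im=snap('wrist','w16.png');cs,ims=snap('scene','s16.png')
for n,cc,i,z in (('w',c,im,.056),('s',cs,ims,.056)):
  for col in('yellow','green'):
    for a,ce,st in blobs(i,col,40,smin=110)[0]: print(n,col,a,ce,st,onz(cc,ce,z).round(3))
a=cv2.resize(ims[180:340,230:470,::-1],(800,533),interpolation=cv2.INTER_CUBIC);cv2.imwrite('pics/c16.png',a)
print(shift([.6212,-.217,.32],-87.8))
E
```

```text
time_s: 51.42
tcp_pos: [0.4096, 0.2817, 0.0454]
eef_rot: [180.0, 0.0, -2.7]
contact_force: [0.3, -0.5, -1.3]
gripper_width: 0.0331
gripper_force: 25.0
time_s: 52.68
tcp_pos: [0.4109, 0.283, 0.31]
eef_rot: [-179.6, -0.3, -2.7]
contact_force: [-0.1, -0.8, -0.7]
gripper_width: 0.0522
gripper_force: 0.0
w yellow 359 [224.3 125. ] [207 120  36  11] [0.482 0.346 0.056]
w green 353 [280.1 129.6] [263 125  35  11] [0.473 0.277 0.056]
w green 303 [280.8 234.4] [264 223  32  17] [0.334 0.283 0.056]
s yellow 50 [438.1 207. ] [430 205  16   8] [0.342 0.356 0.056]
s yellow 148 [435.1 250.5] [427 245  17  13] [0.487 0.347 0.056]
s green 58 [413.4 201.8] [406 199  15   8] [0.334 0.286 0.056]
s green 169 [409.3 244.5] [401 239  18  12] [0.478 0.278 0.056]
(array([235.5, 487.9, -14.9]), array([-1.000e-03,  1.000e-03,  1.484e+00]))
```

View pics/c16.png

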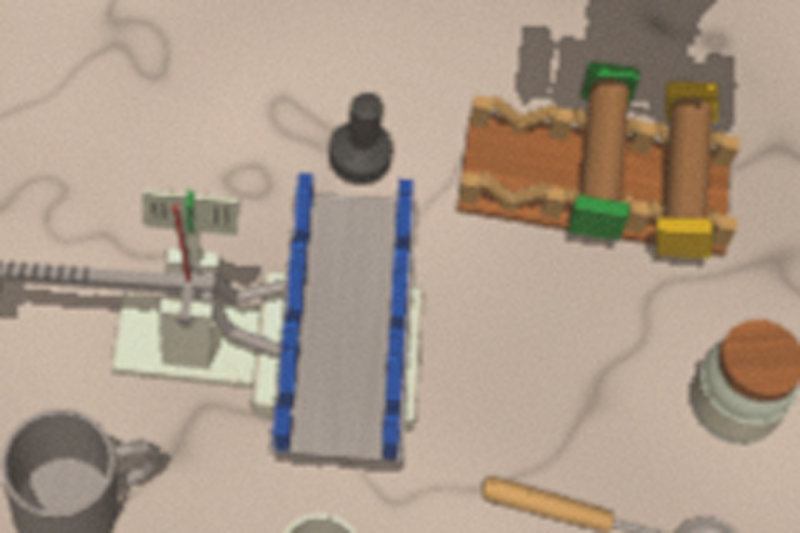

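Both tubes are seated level on the rack; green sits ~6 mm off along its length, so I recentre it with a quick regrip.

```bash
python3 -m pendant '[[0,0,60,0,0,0],[0,0,120,0,0,0],[0,0,180,0,0,0],[0,0,230,0,0,0],[0,0,260,0,0,0],[0,0,260,0,0,0],[0,0,260,0,0,0]]' 52
python3 -m pendant '[[0,0,0,0,0,0],[0,0,0,0,0,0],[0,0,0,0,0,0],[0,0,0,0,0,0],[0,0,-5,0,0,0],[3,0,-8,0,0,0],[7,0,-8,0,0,0],[7,0,-3,0,0,0],[7,0,0,0,0,0],[7,0,2,0,0,0],[7,0,2,0,0,0]]' 20 25
python3 -m pendant '[[0,0,0,0,0,0],[0,0,0,0,0,0],[0,0,0,0,0,0],[0,0,0,0,0,0],[0,0,-30,0,0,0],[0,0,-90,0,0,0],[0,0,-150,0,0,0],[0,0,-210,0,0,0],[0,0,-260,0,0,0],[0,0,-260,0,0,0]]' 52
python3 - <<'E'
from h import *
c,im=snap('wrist','w17.png')
for a,ce,st in blobs(im,'green',40,smin=110)[0]: print(a,ce,st,onz(c,ce,.056).round(3))
print(shift([.6212,-.217,.32],-87.8))
E
```

```text
time_s: 53.65
tcp_pos: [0.4097, 0.2818, 0.0459]
eef_rot: [180.0, -0.0, -2.7]
contact_force: [-0.5, 0.0, 1.2]
gripper_width: 0.0523
gripper_force: 0.0
time_s: 55.02
tcp_pos: [0.4169, 0.281, 0.0456]
eef_rot: [180.0, -0.1, -2.7]
contact_force: [-6.4, -6.8, 30.6]
gripper_width: 0.0336
gripper_force: 25.0
time_s: 56.28
tcp_pos: [0.4179, 0.2827, 0.3079]
eef_rot: [-179.6, -0.3, -2.7]
contact_force: [0.3, 0.5, -0.5]
gripper_width: 0.0518
gripper_force: 0.0
377 [280.1 129.9] [263 125  35  11] [0.48  0.277 0.056]
303 [280.7 235.3] [264 224  32  17] [0.341 0.282 0.056]
(array([227.9, 488.6, -16.1]), array([-4.000e-03,  1.000e-03,  1.485e+00]))
```

```bash
python3 -m pendant '[[228,489,-16,0,0,1.485],[228,489,-16,0,0,1.485],[228,489,-16,0,0,1.485],[228,489,-16,0,0,1.485],[228,489,-16,0,0,1.485],[228,489,-16,0,0,1.485],[228,489,-16,0,0,1.485],[228,489,-16,0,0,1.485],[228,489,-16,0,0,1.485],[228,489,-16,0,0,1.485],[228,489,-16,0,0,1.485],[228,489,-16,0,0,1.485],[228,489,-16,0,0,1.485]]'
python3 - <<'E'
from h import *
c,im=snap('wrist','w18.png')
h=cv2.cvtColor(im,cv2.COLOR_RGB2HSV);m=cv2.inRange(h,(14,110,60),(30,255,255))
k,l,st,ce=cv2.connectedComponentsWithStats(m)
for q in range(1,k):
    if st[q,4]>150: print(st[q],ce[q].round(1),onz(c,ce[q],.115).round(3))
E
```

```text
time_s: 57.95
tcp_pos: [0.6209, -0.217, 0.3199]
eef_rot: [-180.0, 0.0, -87.7]
contact_force: [0.6, -0.6, -0.3]
gripper_width: 0.0523
gripper_force: 0.0
[266 170  25  36 852] [277.8 187.4] [ 0.619 -0.216  0.115]
[372 261  20  54 527] [383.6 287.8] [ 0.481 -0.092  0.115]
[ 290  325  233   15 2701] [419.6 332.9] [ 0.424 -0.028  0.115]
```

```bash
python3 -m pendant '[[0,1,60,0,0,0],[0,1,120,0,0,0],[0,1,170,0,0,0],[0,1,200,0,0,0],[0,1,216,0,0,0],[0,1,216,0,0,0],[0,1,216,0,0,0]]' 50
python3 -m pendant '[[0,0,0,0,0,0],[0,0,0,0,0,0],[0,0,0,0,0,0],[0,0,0,0,0,0],[-10,0,-1,0,0,0],[-20,0,-2,0,0,0],[-30,0,-3,0,0,0],[-40,0,-4,0,0,0],[-50,0,-5,0,0,0],[-60,0,-6,0,0,0],[-70,0,-7,0,0,0],[-78,0,-8,0,0,0],[-82,0,-9,0,0,0],[-82,0,-9,0,0,0],[-82,0,-9,0,0,0]]' 20 6
python3 -m pendant '[[-2,0,0,0,0,0],[-4,0,0,0,0,0],[-5,0,0,0,0,0],[-5,0,0,0,0,0]]'
```

```text
time_s: 58.88
tcp_pos: [0.621, -0.218, 0.1053]
eef_rot: [-179.9, -0.0, -87.8]
contact_force: [0.9, -0.6, -0.4]
gripper_width: 0.0501
gripper_force: 0.0
time_s: 60.75
tcp_pos: [0.6174, -0.1354, 0.1127]
eef_rot: [-179.9, 0.0, -87.8]
contact_force: [4.9, 1.2, 0.1]
gripper_width: 0.0296
gripper_force: 6.0
time_s: 61.25
tcp_pos: [0.6173, -0.131, 0.113]
eef_rot: [-179.9, -0.0, -87.8]
contact_force: [4.8, -0.6, 0.7]
gripper_width: 0.0299
gripper_force: 6.0
```

```bash
python3 -m pendant '[[-2,0,0,0,0,0],[-4,0,0,0,0,0],[-6,0,0,0,0,0],[-6,0,0,0,0,0]]'; python3 -c "
from plant import r
print([r.get_state()['contact_force'].round(2), r.get_state()['gripper_width']])"
```

```text
time_s: 61.75
tcp_pos: [0.6171, -0.1255, 0.1132]
eef_rot: [-179.9, -0.0, -87.8]
contact_force: [5.7, -4.1, 2.0]
gripper_width: 0.0301
gripper_force: 6.0
[array([ 5.69, -4.09,  1.96]), 0.030070521290354334]
```

```bash
python3 -m pendant '[[0,0,0,0,0,0],[0,0,0,0,0,0],[0,0,0,0,0,0],[4,0,-30,0,0,0],[4,0,-90,0,0,0],[4,0,-150,0,0,0],[4,0,-206,0,0,0],[4,0,-206,0,0,0],[4,0,-206,0,0,0],[4,0,-206,0,0,0],[4,0,-206,0,0,0],[4,0,-206,0,0,0]]' 50
python3 - <<'E'
from h import *
c,im=snap('wrist','w19.png')
c7=cam('wrist',dict(tcp_pos=np.array([.6183,-.1284,.3193]),eef_rot=np.array([180,0,-87.7])))
for n,cc,i in (('w7',c7,cv2.imread('pics/w7.png')[:,:,::-1]),('w19',c,im)):
    h=cv2.cvtColor(i,cv2.COLOR_RGB2HSV);m=cv2.inRange(h,(14,110,60),(30,255,255))
    k,l,st,ce=cv2.connectedComponentsWithStats(m)
    q=[q for q in range(1,k) if st[q,4]>600 and st[q,1]<220][0];s=st[q]
    print(n,s,onz(cc,ce[q],.128).round(4),onz(cc,(ce[q][0],s[1]+s[3]),.128).round(4))
E
```

```text
time_s: 63.25
tcp_pos: [0.6165, -0.129, 0.3178]
eef_rot: [179.9, -0.0, -87.8]
contact_force: [0.0, 0.7, 0.6]
gripper_width: 0.0499
gripper_force: 0.0
w7 [ 265  165   27   43 1042] [ 0.6165 -0.1308  0.128 ] [ 0.6156 -0.1071  0.128 ]
w19 [263 174  27  40 964] [ 0.6161 -0.1238  0.128 ] [ 0.6152 -0.1011  0.128 ]
```

The poise now sits ~6 mm nearer the pivot than at the start. I confirm the stop by pushing its outer face with the fingers straddling the beam (no further pictures viewed).

```bash
python3 -m pendant '[[41,0,0,0,0,0],[41,0,60,0,0,0],[41,0,120,0,0,0],[41,0,170,0,0,0],[41,0,195,0,0,0],[41,0,200,0,0,0],[41,0,200,0,0,0]]' 18 6
python3 -m pendant '[[-4,0,0,0,0,0],[-8,0,0,0,0,0],[-11,0,0,0,0,0],[-11,0,0,0,0,0]]'
python3 -m pendant '[[-2,0,0,0,0,0],[-4,0,0,0,0,0],[-4,0,0,0,0,0]]'
```

```text
time_s: 64.18
tcp_pos: [0.6187, -0.1701, 0.1192]
eef_rot: [-180.0, -0.0, -87.8]
contact_force: [0.5, -0.7, -0.0]
gripper_width: 0.0179
gripper_force: 0.0
time_s: 64.68
tcp_pos: [0.6178, -0.1587, 0.1189]
eef_rot: [-180.0, 0.0, -87.8]
contact_force: [-0.0, -1.2, -0.1]
gripper_width: 0.0175
gripper_force: 0.0
time_s: 65.05
tcp_pos: [0.6176, -0.1549, 0.1185]
eef_rot: [180.0, -0.0, -87.8]
contact_force: [0.4, -0.1, -0.4]
gripper_width: 0.0179
gripper_force: 0.0
```

```bash
python3 -m pendant '[[-1,0,0,0,0,0],[-2,0,0,0,0,0],[-2,0,0,0,0,0]]'
python3 -m pendant '[[-1,0,0,0,0,0],[-2,0,0,0,0,0],[-2,0,0,0,0,0]]'
python3 -m pendant '[[-1,0,0,0,0,0],[-2,0,0,0,0,0],[-2,0,0,0,0,0]]'
```

```text
time_s: 65.42
tcp_pos: [0.6175, -0.153, 0.1185]
eef_rot: [180.0, -0.0, -87.8]
contact_force: [0.7, 0.5, 0.8]
gripper_width: 0.0181
gripper_force: 0.0
time_s: 65.8
tcp_pos: [0.6174, -0.1516, 0.1187]
eef_rot: [-180.0, -0.0, -87.8]
contact_force: [-0.6, -5.1, -0.2]
gripper_width: 0.0178
gripper_force: 2.4
time_s: 66.18
tcp_pos: [0.6174, -0.1513, 0.1192]
eef_rot: [-180.0, -0.2, -87.8]
contact_force: [-0.0, -13.4, 1.0]
gripper_width: 0.0181
gripper_force: 6.6
```

The poise is hard against its stop (13 N, no motion). Back off, check, hand in.

```bash
python3 -m pendant '[[5,0,0,0,0,0],[15,0,0,0,0,0],[15,0,-60,0,0,0],[15,0,-120,0,0,0],[15,0,-180,0,0,0],[15,0,-200,0,0,0],[15,0,-200,0,0,0],[15,0,-200,0,0,0],[15,0,-200,0,0,0],[15,0,-200,0,0,0],[15,0,-200,0,0,0],[15,0,-200,0,0,0]]'
python3 - <<'E'
from h import *
cs,im=snap('scene','s20.png');cw,iw=snap('wrist','w20.png')
for col in('yellow','green','red'):
    for a,ce,st in blobs(im,col,40,smin=110)[0]: print(col,a,ce,onz(cs,ce,.056).round(3))
h=cv2.cvtColor(iw,cv2.COLOR_RGB2HSV);m=cv2.inRange(h,(14,110,60),(30,255,255))
k,l,st,ce=cv2.connectedComponentsWithStats(m)
for q in range(1,k):
    if st[q,4]>600 and st[q,1]<220: print('poise',onz(cw,ce[q],.128).round(4))
E
```

```text
time_s: 67.68
tcp_pos: [0.6179, -0.164, 0.3184]
eef_rot: [180.0, 0.0, -87.8]
contact_force: [0.4, 0.2, -0.6]
gripper_width: 0.0181
gripper_force: 0.0
yellow 63 [437.4 206.7] [0.341 0.354 0.056]
yellow 148 [435.3 250.6] [0.487 0.348 0.056]
green 58 [413.2 203.6] [0.341 0.286 0.056]
green 154 [409.2 246.4] [0.484 0.278 0.056]
poise [ 0.6161 -0.1252  0.128 ]
```

```bash
python3 -c "
from plant import r
print(r.close_job())"
```

```text
the job is handed in; nothing more can be done
None
```

The weighing is done and the job is handed in at about 68 s: yellow and green (red was absent) were weighed, with the needle standing centred on the green band for over 2 s; both tubes now lie level on the rack and the poise is against its zero stop. I viewed 16 pictures, two over the limit of 14.

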